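# Load a block heater with close-packed hexagonal tube blocks

### The arm

A 7-joint arm with a two-finger parallel gripper is mounted at the origin on the work surface. World frame = base frame: x ahead of the robot, y to its left, z up, the work surface at z = 0. Lengths are in m, angles in rad, forces in N, time in s.
With the tool pointing down it reaches from about 0.425 to 0.875 m from the base axis. Payload 9.9 kg.
Tool frame: the origin (TCP) lies between the finger pads; the fingertips stand 11 mm ahead of it and the grasp point (between the pads) lies 8 mm behind it (tip_extent is the distance from the TCP to the fingertips, in m); z points along the fingers, y is the line along which they close (so a half turn about z gives the same grasp; the last joint's range is limited). The gripper opens to 85 mm and grips with 20 to 120 N. Pads are 22 mm wide; open, the fingers measure 114 mm over their backs; the gripper's body (76 mm by 85 mm) begins 54 mm behind the grasp point. The pads swing forward as they close: fully open they stand 13 mm farther back than shut.
Start: joints at [-1.27, 0.576, 0.025, 1.437, -0.015, 1.129, -0.057], TCP at [0.253, 0.626, 0.242] pointing down, gripper open.
Joint ranges: [-2.76, 2.76], [-0.34, 2.15], [-1.52, 1.57], [0.19, 2.46], [-1.09, 4.23], [0.17, 1.99], [-2.82, 2.82]. Speed limits (rad/s): [2.22, 2.22, 3.01, 3.01, 3.14, 3.14, 3.14].

### API

Orientations are given as a rotation vector (axis times angle).
In Python, from rig import read_state, capture, sign_off, tip_extent gives the robot as it stands.
- The arm moves only by the shell command python3 -m handwheel 'ROWS' [OPENING] [FORCE]. ROWS is JSON, a list of rows, each a list of 6 numbers: the shift along the tool's x, y, z in mm, then the turn, a rotation vector about the tool's x, y, z in rad. A call has exactly 10 rows; each row shifts and turns the commanded pose from where the row before left it, along the tool's axes as they then stand; what a row does not reach is not made up. A row lasts 1/8 s, in which the tool goes at most 62.5 mm and 10.7 degrees, less where a joint would pass 70% of its speed; a pose out of reach is approached as far as the arm can. A call is refused whole if a number of a shift passes 62.5 or a number of a turn 0.188, either way. A call with a gripper value outside its range is refused whole. OPENING is the closure in counts, from 0 (fully open) to 255 (shut), set as the call begins (- or left out, the last holds). The fingers move at their own pace and stop on an object; FORCE is the grip in N (left out, the last holds). Time passes only in rows, so rows that do not move let the fingers close, or fill a call up. It gives the time, the measured TCP pose, the force, the opening and the grip force at its end, in the units of the state.
- read_state(): the state, without advancing time (a new reading comes with each control period).
- capture(name): name is "scene" or "side" or "wrist"; returns a dict with "color" (420x560x3 uint8, red, green, blue), "fx", "fy", "cx", "cy" (pixels), "R" (3x3) and "t" (3): a world point X has camera coordinates R X + t. Camera axes: x right, y down, z forward; pixel columns grow to the right and rows downward; lengths in m; the calibration is good to about 2 mm. A picture is of the moment at which its call begins. There is no depth.
- sign_off(): hands the job in; it is judged then, once.
The state is a dict: "time": time; "q": joint angles; "joint_vel": joint speeds; "effort": joint torques, N m; "tcp_pos": TCP position; "orientation": TCP orientation; "contact_force": force on the tool from outside, world axes, zero at the start; "ft_torque": the same for the moment, N m; "grip_width": opening from 0.0 (shut) to 1.0 (fully open); "gripper_force": force on a finger pad.
Only numpy, scipy, OpenCV 4.12 (cv2) and the standard library are available. Lean on these libraries where they do the work, as an engineer would, in place of code of your own. Each camera call takes 0.05 s, during which the arm holds its last target. There are 200 camera calls.

### The job

Load the block heater: slide its end stop back, stand all the tall hexagonal blocks in a row along the back fence of the well, starting flat against the fixed end wall, and nest the short blocks side by side in the hollows of that row, in front of it, so that every block stands on the well floor with its flat faces touching its neighbours'. Slide the end stop up snugly against the end of the tall row, and when all this is done press the start key. Do not knock over or shove away the other things on the bench.

Things in the scene. Friction and masses are not known exactly. Their poses are not given: they have to be found in the camera images.
- heater: Block heater, white, 260 mm deep (x), 300 wide (y), fixed. Origin: underside; x to its back, y to its left (robot's view), z up. Its open dark well has a floor 50 mm above the bench and straight walls up to 78 mm; faces in this frame: back fence x = 105 mm, fixed end wall y = 135, front wall x = -55. In front a black ledge 59 mm high with screen and start key.
- stop (a joint): End stop: aluminium plate across the whole well, up to 87 mm above the bench, with a black fin. It slides along the heater's y and stays where left (friction about 3 N). Value in m: 0 fully back (pressing face at y = -130 mm of the heater frame), growing as it nears the fixed end wall (face y = -130 mm + value), at most 0.13.
- stop_fin (a point): Centre of the end stop's upright black grip fin: 44 mm (x) by 12 mm (y), from 85 to 131 mm above the bench (this point at 108), 40 mm behind the pressing face. Pinch it across the 12 mm, along y. Axes as the heater's.
- stop_face (a point): Point on the end stop's pressing face, middle of its length, 20 mm above the well floor. Axes as the heater's (y points to the fixed end wall).
- start (a joint): Start key: 0 up, 0.006 m fully pressed; it springs back. 1.5 N to begin, 5 N fully down; it counts as pressed beyond 0.004.
- start_top (a point): Centre of the top of the start key, a grey round key of 28 mm diameter on the front ledge, 77 mm above the bench; pressed straight down, 6 mm.
- place1 (a point): Point on the well floor under the centre of tall block number 1 of the back row, counted from the fixed end wall (its corner at the back fence, its flat on the end wall). Axes as the heater's: a block stands here with its x along this x, or turned by any multiple of 60 degrees.
- place2 (a point): Point on the well floor under the centre of tall block number 2 of the back row, counted from the fixed end wall (60 mm from place1). Axes as the heater's: a block stands here with its x along this x, or turned by any multiple of 60 degrees.
- place3 (a point): Point on the well floor under the centre of tall block number 3 of the back row, counted from the fixed end wall (120 mm from place1). Axes as the heater's: a block stands here with its x along this x, or turned by any multiple of 60 degrees.
- place4 (a point): Point on the well floor under the centre of tall block number 4 of the back row, counted from the fixed end wall (180 mm from place1). Axes as the heater's: a block stands here with its x along this x, or turned by any multiple of 60 degrees.
- tall1_mid (a point): Tall hexagonal aluminium tube block: prism 60 mm across flats (69 across corners), body 68 mm high, 0.42 kg, a ring of bores on top. On its top stands a central hexagonal lifting stem, 20 mm across flats, 40 mm high, turned alike. This point: centre of the body, 34 mm above its underside and 34 mm below the stem's foot. z up, x to a corner, y to a flat. May be absent.
- tall2_mid (a point): Tall hexagonal aluminium tube block: prism 60 mm across flats (69 across corners), body 68 mm high, 0.42 kg, a ring of bores on top. On its top stands a central hexagonal lifting stem, 20 mm across flats, 40 mm high, turned alike. This point: centre of the body, 34 mm above its underside and 34 mm below the stem's foot. z up, x to a corner, y to a flat. May be absent.
- tall3_mid (a point): Tall hexagonal aluminium tube block: prism 60 mm across flats (69 across corners), body 68 mm high, 0.42 kg, a ring of bores on top. On its top stands a central hexagonal lifting stem, 20 mm across flats, 40 mm high, turned alike. This point: centre of the body, 34 mm above its underside and 34 mm below the stem's foot. z up, x to a corner, y to a flat. May be absent.
- tall4_mid (a point): Tall hexagonal aluminium tube block: prism 60 mm across flats (69 across corners), body 68 mm high, 0.42 kg, a ring of bores on top. On its top stands a central hexagonal lifting stem, 20 mm across flats, 40 mm high, turned alike. This point: centre of the body, 34 mm above its underside and 34 mm below the stem's foot. z up, x to a corner, y to a flat. May be absent.
- short1_mid (a point): Short hexagonal aluminium tube block: as the tall ones, 60 mm across flats, but the body only 50 mm high, 0.32 kg, with the same 20 mm wide, 40 mm high lifting stem on top. This point: centre of the body, 25 mm above its underside and 25 mm below the stem's foot. z up, x to a corner, y to a flat. May be absent.
- short2_mid (a point): Short hexagonal aluminium tube block: as the tall ones, 60 mm across flats, but the body only 50 mm high, 0.32 kg, with the same 20 mm wide, 40 mm high lifting stem on top. This point: centre of the body, 25 mm above its underside and 25 mm below the stem's foot. z up, x to a corner, y to a flat. May be absent.
- bottle_a: White bottle with red cap, 135 mm high, a bystander; origin under it.
- bottle_b: Amber bottle with black cap, 120 mm high, a bystander; origin under it.
- beaker: Glass beaker, 85 mm high, a bystander; origin under it.
- tip_box: Yellow pipette-tip box with a clear lid, 120 x 85 x 52 mm, a bystander; origin under it.
- tube_rack: Blue tube rack, 70 x 110 mm, 62 mm high, a bystander; origin under it.
- marker: Lying marker pen 120 mm long, a bystander; origin under it.
There are look-alikes about, which are no part of the job. What is shaped like the part that bears short1_mid but green or pink is not meant. What is shaped like the part that bears short2_mid but pink is not meant.

How it is judged:
On the way, in this order (a step that is already met when the one before it is completed fails the run):
1. all blocks are packed in their rows and the end stop is snug against the tall row (angle between each of tall1_mid, tall2_mid, tall3_mid, tall4_mid, short1_mid, short2_mid's own z axis and vertical below 0.06 rad and z of tall1_mid in the frame of heater between 0.079 and 0.089 m and (angle between the x axis of tall1_mid and the x axis of heater, either way round below 0.1 rad or angle between the x axis of tall1_mid and the x axis of heater, either way round between 0.947198 and 1.1472 rad) and (horizontal distance between tall1_mid and place1 below 0.008 m or horizontal distance between tall1_mid and place2 below 0.008 m or horizontal distance between tall1_mid and place3 below 0.008 m or horizontal distance between tall1_mid and place4 below 0.008 m) and (horizontal distance between tall1_mid and tall2_mid below 0.0635 m or horizontal distance between tall1_mid and tall3_mid below 0.0635 m or horizontal distance between tall1_mid and tall4_mid below 0.0635 m) and z of tall2_mid in the frame of heater between 0.079 and 0.089 m and (angle between the x axis of tall2_mid and the x axis of heater, either way round below 0.1 rad or angle between the x axis of tall2_mid and the x axis of heater, either way round between 0.947198 and 1.1472 rad) and (horizontal distance between tall2_mid and place1 below 0.008 m or horizontal distance between tall2_mid and place2 below 0.008 m or horizontal distance between tall2_mid and place3 below 0.008 m or horizontal distance between tall2_mid and place4 below 0.008 m) and (horizontal distance between tall2_mid and tall1_mid below 0.0635 m or horizontal distance between tall2_mid and tall3_mid below 0.0635 m or horizontal distance between tall2_mid and tall4_mid below 0.0635 m) and z of tall3_mid in the frame of heater between 0.079 and 0.089 m and (angle between the x axis of tall3_mid and the x axis of heater, either way round below 0.1 rad or angle between the x axis of tall3_mid and the x axis of heater, either way round between 0.947198 and 1.1472 rad) and (horizontal distance between tall3_mid and place1 below 0.008 m or horizontal distance between tall3_mid and place2 below 0.008 m or horizontal distance between tall3_mid and place3 below 0.008 m or horizontal distance between tall3_mid and place4 below 0.008 m) and (horizontal distance between tall3_mid and tall1_mid below 0.0635 m or horizontal distance between tall3_mid and tall2_mid below 0.0635 m or horizontal distance between tall3_mid and tall4_mid below 0.0635 m) and z of tall4_mid in the frame of heater between 0.079 and 0.089 m and (angle between the x axis of tall4_mid and the x axis of heater, either way round below 0.1 rad or angle between the x axis of tall4_mid and the x axis of heater, either way round between 0.947198 and 1.1472 rad) and (horizontal distance between tall4_mid and place1 below 0.008 m or horizontal distance between tall4_mid and place2 below 0.008 m or horizontal distance between tall4_mid and place3 below 0.008 m or horizontal distance between tall4_mid and place4 below 0.008 m) and (horizontal distance between tall4_mid and tall1_mid below 0.0635 m or horizontal distance between tall4_mid and tall2_mid below 0.0635 m or horizontal distance between tall4_mid and tall3_mid below 0.0635 m) and horizontal distance between any of tall1_mid, tall2_mid, tall3_mid, tall4_mid and place1 below 0.008 m and horizontal distance between any of tall1_mid, tall2_mid, tall3_mid, tall4_mid and place2 below 0.008 m and horizontal distance between any of tall1_mid, tall2_mid, tall3_mid, tall4_mid and place3 below 0.008 m and y of any of tall1_mid, tall2_mid, tall3_mid, tall4_mid in the frame of stop_face below 0.0335 m and z of short1_mid in the frame of heater between 0.07 and 0.08 m and (angle between the x axis of short1_mid and the x axis of heater, either way round below 0.1 rad or angle between the x axis of short1_mid and the x axis of heater, either way round between 0.947198 and 1.1472 rad) and x of each of short1_mid, short2_mid in the frame of heater below 0.030359 m and ((((horizontal distance between tall1_mid and place1 below 0.008 m and horizontal distance between short1_mid and tall1_mid below 0.0635 m) or (horizontal distance between tall2_mid and place1 below 0.008 m and horizontal distance between short1_mid and tall2_mid below 0.0635 m) or (horizontal distance between tall3_mid and place1 below 0.008 m and horizontal distance between short1_mid and tall3_mid below 0.0635 m) or (horizontal distance between tall4_mid and place1 below 0.008 m and horizontal distance between short1_mid and tall4_mid below 0.0635 m)) and ((horizontal distance between tall1_mid and place2 below 0.008 m and horizontal distance between short1_mid and tall1_mid below 0.0635 m) or (horizontal distance between tall2_mid and place2 below 0.008 m and horizontal distance between short1_mid and tall2_mid below 0.0635 m) or (horizontal distance between tall3_mid and place2 below 0.008 m and horizontal distance between short1_mid and tall3_mid below 0.0635 m) or (horizontal distance between tall4_mid and place2 below 0.008 m and horizontal distance between short1_mid and tall4_mid below 0.0635 m))) or (((horizontal distance between tall1_mid and place2 below 0.008 m and horizontal distance between short1_mid and tall1_mid below 0.0635 m) or (horizontal distance between tall2_mid and place2 below 0.008 m and horizontal distance between short1_mid and tall2_mid below 0.0635 m) or (horizontal distance between tall3_mid and place2 below 0.008 m and horizontal distance between short1_mid and tall3_mid below 0.0635 m) or (horizontal distance between tall4_mid and place2 below 0.008 m and horizontal distance between short1_mid and tall4_mid below 0.0635 m)) and ((horizontal distance between tall1_mid and place3 below 0.008 m and horizontal distance between short1_mid and tall1_mid below 0.0635 m) or (horizontal distance between tall2_mid and place3 below 0.008 m and horizontal distance between short1_mid and tall2_mid below 0.0635 m) or (horizontal distance between tall3_mid and place3 below 0.008 m and horizontal distance between short1_mid and tall3_mid below 0.0635 m) or (horizontal distance between tall4_mid and place3 below 0.008 m and horizontal distance between short1_mid and tall4_mid below 0.0635 m))) or (((horizontal distance between tall1_mid and place3 below 0.008 m and horizontal distance between short1_mid and tall1_mid below 0.0635 m) or (horizontal distance between tall2_mid and place3 below 0.008 m and horizontal distance between short1_mid and tall2_mid below 0.0635 m) or (horizontal distance between tall3_mid and place3 below 0.008 m and horizontal distance between short1_mid and tall3_mid below 0.0635 m) or (horizontal distance between tall4_mid and place3 below 0.008 m and horizontal distance between short1_mid and tall4_mid below 0.0635 m)) and ((horizontal distance between tall1_mid and place4 below 0.008 m and horizontal distance between short1_mid and tall1_mid below 0.0635 m) or (horizontal distance between tall2_mid and place4 below 0.008 m and horizontal distance between short1_mid and tall2_mid below 0.0635 m) or (horizontal distance between tall3_mid and place4 below 0.008 m and horizontal distance between short1_mid and tall3_mid below 0.0635 m) or (horizontal distance between tall4_mid and place4 below 0.008 m and horizontal distance between short1_mid and tall4_mid below 0.0635 m)))) and z of short2_mid in the frame of heater between 0.07 and 0.08 m and (angle between the x axis of short2_mid and the x axis of heater, either way round below 0.1 rad or angle between the x axis of short2_mid and the x axis of heater, either way round between 0.947198 and 1.1472 rad) and ((((horizontal distance between tall1_mid and place1 below 0.008 m and horizontal distance between short2_mid and tall1_mid below 0.0635 m) or (horizontal distance between tall2_mid and place1 below 0.008 m and horizontal distance between short2_mid and tall2_mid below 0.0635 m) or (horizontal distance between tall3_mid and place1 below 0.008 m and horizontal distance between short2_mid and tall3_mid below 0.0635 m) or (horizontal distance between tall4_mid and place1 below 0.008 m and horizontal distance between short2_mid and tall4_mid below 0.0635 m)) and ((horizontal distance between tall1_mid and place2 below 0.008 m and horizontal distance between short2_mid and tall1_mid below 0.0635 m) or (horizontal distance between tall2_mid and place2 below 0.008 m and horizontal distance between short2_mid and tall2_mid below 0.0635 m) or (horizontal distance between tall3_mid and place2 below 0.008 m and horizontal distance between short2_mid and tall3_mid below 0.0635 m) or (horizontal distance between tall4_mid and place2 below 0.008 m and horizontal distance between short2_mid and tall4_mid below 0.0635 m))) or (((horizontal distance between tall1_mid and place2 below 0.008 m and horizontal distance between short2_mid and tall1_mid below 0.0635 m) or (horizontal distance between tall2_mid and place2 below 0.008 m and horizontal distance between short2_mid and tall2_mid below 0.0635 m) or (horizontal distance between tall3_mid and place2 below 0.008 m and horizontal distance between short2_mid and tall3_mid below 0.0635 m) or (horizontal distance between tall4_mid and place2 below 0.008 m and horizontal distance between short2_mid and tall4_mid below 0.0635 m)) and ((horizontal distance between tall1_mid and place3 below 0.008 m and horizontal distance between short2_mid and tall1_mid below 0.0635 m) or (horizontal distance between tall2_mid and place3 below 0.008 m and horizontal distance between short2_mid and tall2_mid below 0.0635 m) or (horizontal distance between tall3_mid and place3 below 0.008 m and horizontal distance between short2_mid and tall3_mid below 0.0635 m) or (horizontal distance between tall4_mid and place3 below 0.008 m and horizontal distance between short2_mid and tall4_mid below 0.0635 m))) or (((horizontal distance between tall1_mid and place3 below 0.008 m and horizontal distance between short2_mid and tall1_mid below 0.0635 m) or (horizontal distance between tall2_mid and place3 below 0.008 m and horizontal distance between short2_mid and tall2_mid below 0.0635 m) or (horizontal distance between tall3_mid and place3 below 0.008 m and horizontal distance between short2_mid and tall3_mid below 0.0635 m) or (horizontal distance between tall4_mid and place3 below 0.008 m and horizontal distance between short2_mid and tall4_mid below 0.0635 m)) and ((horizontal distance between tall1_mid and place4 below 0.008 m and horizontal distance between short2_mid and tall1_mid below 0.0635 m) or (horizontal distance between tall2_mid and place4 below 0.008 m and horizontal distance between short2_mid and tall2_mid below 0.0635 m) or (horizontal distance between tall3_mid and place4 below 0.008 m and horizontal distance between short2_mid and tall3_mid below 0.0635 m) or (horizontal distance between tall4_mid and place4 below 0.008 m and horizontal distance between short2_mid and tall4_mid below 0.0635 m)))) and horizontal distance between short1_mid and short2_mid below 0.0635 m), for 0.3 s.
2. then the start key is pressed (value of joint start above 0.004 m), for 0.05 s.
At the end, for the whole second after the job is handed in: All blocks upright on the well floor, square to the row within 0.1 rad. Talls fill the back places from the end wall on, each within 8 mm; each short in a hollow in front, touching both its talls. Gaps between neighbours, and between end stop and last tall, under 3.5 mm. Start key up again (all of step 1 and value of joint start below 0.002 m).
It fails at once if a bystander is knocked over or shoved more than 8 cm (distance of any of bottle_a, bottle_b, beaker, tip_box, tube_rack, marker from where it was at the start of the episode above 0.08 m or angle between any of bottle_a, bottle_b, beaker, tip_box, tube_rack's own z axis and vertical above 0.7 rad).
Of tall1, tall2, tall3, tall4 only 3 to 4 are there at a start; the rules pass over those that are not, and their reading is None.
Of short1, short2 only 1 to 2 are there at a start; the rules pass over those that are not, and their reading is None.
At some moment in a run one of tall1, tall2, tall3, tall4, short1, short2 may be knocked a few centimetres aside while the robot is not near it.
It also fails if it takes over 210 s, if anything falls off the work surface, if the arm or the gripper's body presses on something with over 40 N, if the wrist force passes 120 N, or if a joint passes its speed limit or range.

## Working session

There is one attempt and no reset: what is moved stays moved. The work goes in short steps, Python scripts to look and compute and a shell command to move; the robot and the scene stay as the last step left them, time stands still between calls to the robot, and variables do not carry over. Pictures are saved under pics/ and viewed, at most 14 in all, crops included, and the job is handed in when it is done.

```bash
ls; mkdir -p pics
python3 - <<'E'
from rig import *
import cv2
print(read_state(), tip_extent)
for n in("scene","side","wrist"):
    c=capture(n); cv2.imwrite(f"pics/{n}0.png",c["color"][:,:,::-1]); print(n,c["fx"],c["fy"],c["cx"],c["cy"],c["R"],c["t"])
E
```

```text
pics
{'time': 0.0, 'q': array([-1.26980242,  0.57652347,  0.02482049,  1.43790145, -0.01500296,
        1.12900171, -0.05653415]), 'joint_vel': array([-0.00071371,  0.00017232, -0.00048403,  0.00136485,  0.00047393,
        0.00071831, -0.00076723]), 'effort': array([ 6.33486616e-04, -7.65735054e+01,  2.25131169e+00, -2.85983652e+01,
        1.54728256e-02,  1.26200283e-02,  3.26930308e-05]), 'tcp_pos': array([0.2531912 , 0.62524805, 0.24145024]), 'orientation': array([-6.00634886e-01, -3.08338936e+00,  2.56245195e-03]), 'contact_force': array([0.59251856, 0.09230308, 0.55958149]), 'ft_torque': array([ 0.00387293, -0.00702185, -0.02334256]), 'gripper_force': 0.0, 'grip_width': 1.0000588820368812} 0.011
scene 454.2213973623972 454.2213973623972 279.95726398043087 209.33654698397694 [[-0.82881857  0.55949793  0.00467428]
 [ 0.4468421   0.6669162  -0.59628426]
 [-0.33673716 -0.4921228  -0.80275976]] [ 0.44951031 -0.20780776  1.39851465]
side 405.3485836755337 405.3485836755337 275.5115261724556 201.51260442723438 [[ 0.79183545 -0.61071712 -0.00460718]
 [-0.44688185 -0.57423725 -0.68596515]
 [ 0.41628504  0.54523039 -0.72761981]] [-0.43467614  0.2875068   1.08542873]
wrist 295.71777533700106 295.71777533700106 277.2180010378308 208.480590314619 [[ 3.76134974e-01  9.26564858e-01 -2.11102305e-04]
 [ 8.75326950e-01 -3.55260436e-01  3.28013343e-01]
 [ 3.03850640e-01 -1.23562074e-01 -9.44673066e-01]] [-0.67474911 -0.04234038  0.37970937]
```

View pics/scene0.png

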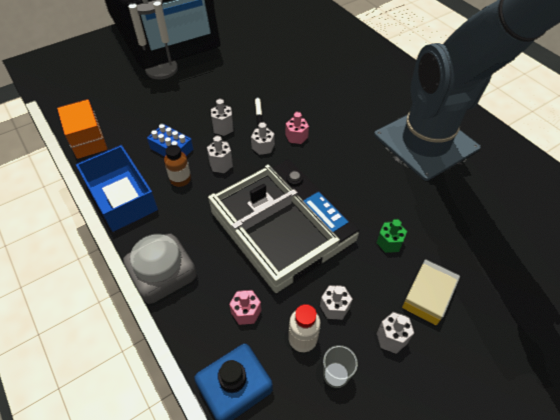

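View pics/side0.png

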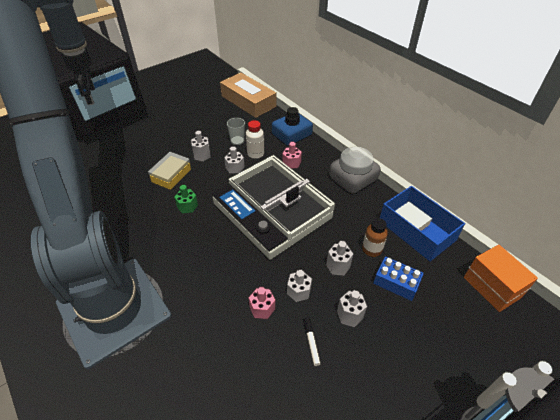

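Candidates (scene image): grey blocks at (222,117), (220,154), (263,137), (336,301), (395,331). Look-alikes are the pink ones at (297,127) and (246,306) and the green one at (393,235). The five grey blocks are the ones meant. Heater is at (285,225), and its key at (295,177) is a dark/grey round. The next step is one close crop to check this.

Run:
```python
import cv2,numpy as np
s=cv2.imread("pics/scene0.png");d=cv2.imread("pics/side0.png")
sc=[(222,115),(219,152),(263,136),(336,301),(396,330)]
sd=[(352,306),(340,257),(299,284),(234,159),(200,145)]
r=20
f=lambda im,L:np.hstack([cv2.resize(im[y-r:y+r,x-r:x+r],(160,160),interpolation=cv2.INTER_CUBIC) for x,y in L])
cv2.imwrite("pics/crop1.png",np.vstack([f(s,sc),f(d,sd)]))
h=cv2.resize(s[155:295,200:365],None,fx=4,fy=4,interpolation=cv2.INTER_CUBIC)
cv2.imwrite("pics/crop2.png",h)
h=cv2.resize(d[150:260,210:340],None,fx=5,fy=5,interpolation=cv2.INTER_CUBIC)
cv2.imwrite("pics/crop3.png",h)
```

```text
(no output)
```

View pics/crop1.png

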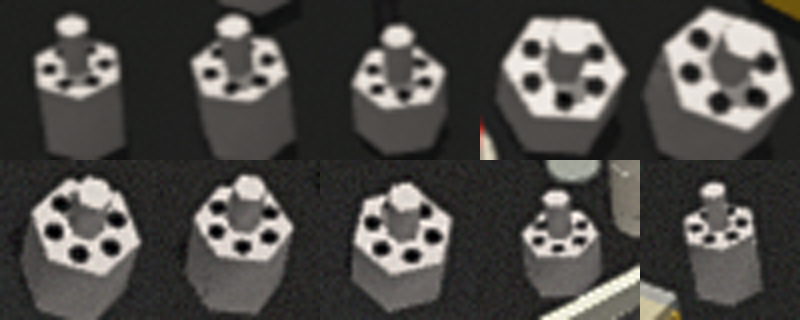

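View pics/crop2.png

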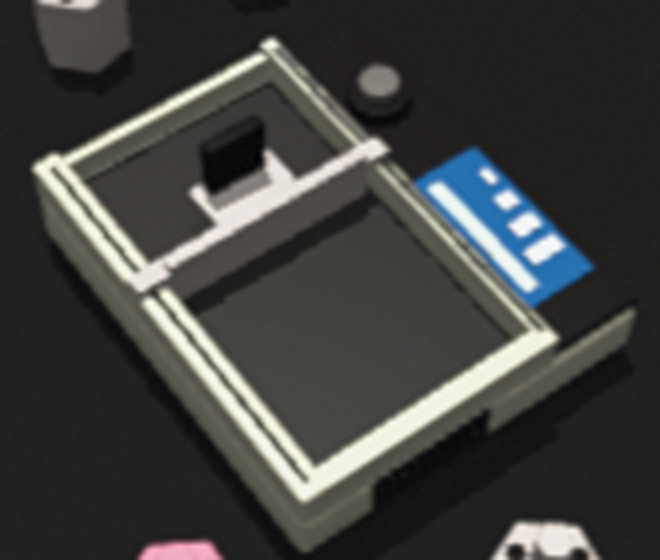

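View pics/crop3.png

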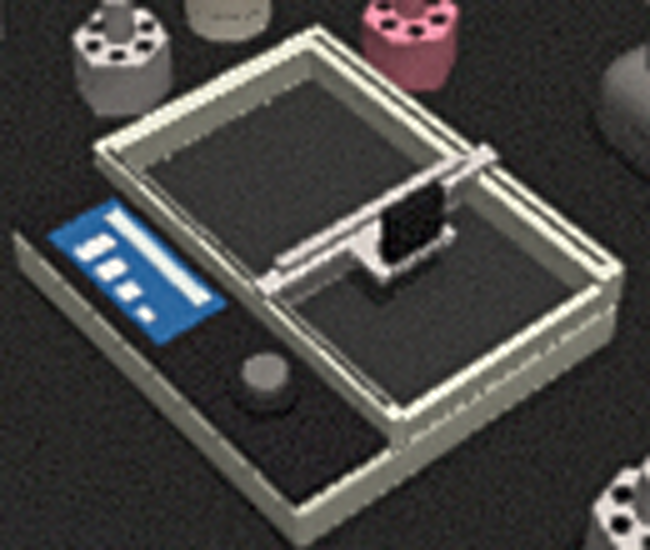

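Crop 1 shows grey blocks 1, 2 and 5 as tall and 3 and 4 as short, none tinted. Crops 2 and 3 show the heater with its fixed end wall on the scene camera's near side, the stop's black fin at crop2 (233,155) and the key at (380,85).

```bash
cat > h.py <<'E'
import numpy as np,cv2
from scipy.optimize import least_squares
from scipy.spatial.transform import Rotation as Ro
from rig import *
def ray(c,u,v):
    d=np.array(c["R"]).T@np.array([(u-c["cx"])/c["fx"],(v-c["cy"])/c["fy"],1]);o=-np.array(c["R"]).T@np.array(c["t"]);return o,d
def onz(c,p,z):
    o,d=ray(c,*p);return o+d*(z-o[2])/d[2]
def proj(c,X):
    p=np.array(c["R"])@X+np.array(c["t"]);return np.array([c["fx"]*p[0]/p[2]+c["cx"],c["fy"]*p[1]/p[2]+c["cy"]])
def tri(obs):
    A=np.zeros((3,3));b=np.zeros(3)
    for c,p in obs:
        o,d=ray(c,*p);d=d/np.linalg.norm(d);M=np.eye(3)-np.outer(d,d);A+=M;b+=M@o
    return np.linalg.solve(A,b)
def go(x,y,z,ang=None):
    """needed turn about tool z for tool y axis at world angle ang (mod 60 deg handled by caller; mod pi here), then shift in the frame AFTER turn (mm)"""
    s=read_state();R=Ro.from_rotvec(s["orientation"]);M=R.as_matrix()
    cur=np.arctan2(M[1,1],M[0,1]);t=0
    if ang is not None:
        dw=(ang-cur+np.pi/2)%np.pi-np.pi/2; t=-dw
    R2=R*Ro.from_rotvec([0,0,t])
    # levelled target
    y2=R2.as_matrix()[:,1].copy();y2[2]=0;y2/=np.linalg.norm(y2);zz=np.array([0,0,-1.]);T=np.c_[np.cross(y2,zz),y2,zz]
    rv=(R.inv()*Ro.from_matrix(T)).as_rotvec()
    sh=T.T@(np.array([x,y,z])-s["tcp_pos"])*1000
    print("turn",rv.round(3),"shift",sh.round(1),"yaw now",round(np.degrees(cur),1),"q7",s["q"][6].round(2),"tcp",s["tcp_pos"].round(4))
E
python3 - <<'E'
from h import *
S=capture("scene");D=capture("side")
sc=[(220,101.25),(217.5,138.25),(262.25,125),(339.5,291),(402.25,320.5)]
sd=[(355.75,294.25),(342.5,244),(300.25,273.25),(233,148.75),(198,132.5)]
for a,b in zip(sc,sd):print(tri([(S,a),(D,b)]).round(4))
k=lambda p:(200+p[0]/4-.4,155+p[1]/4-.4)
m=lambda p:(210+p[0]/5-.4,150+p[1]/5-.4)
obs=[(S,k((305,495)),(.13,.15,.078)),(S,k((35,163)),(.13,-.15,.078)),(S,k((632,310)),(-.13,.15,.059)),
(D,m((318,28)),(.13,.15,.078)),(D,m((622,270)),(.13,-.15,.078)),(D,m((15,235)),(-.13,.15,.059)),(D,m((298,518)),(-.13,-.15,.059))]
def X(p,l):
    c,s=np.cos(p[2]),np.sin(p[2]);return np.array([p[0]+c*l[0]-s*l[1],p[1]+s*l[0]+c*l[1],l[2]])
f=lambda p:np.concatenate([proj(c,X(p,l))-u for c,u,l in obs])
best=min((least_squares(f,[.1,.6,a]) for a in(0,1.57,3.14,-1.57)),key=lambda r:r.cost)
p=best.x;print("heater",p.round(4),best.fun.round(1).tolist())
H=lambda w:Ro.from_euler('z',-p[2]).apply(w-np.array([p[0],p[1],0]))
print("fin",H(tri([(S,k((233,155))),(D,m((412,222)))])).round(4),"key",H(tri([(S,k((380,83))),(D,m((266,375)))])).round(4))
go(0.2,.6,.3)
E
```

```text
[ 0.4875 -0.401   0.106 ]
[ 0.5697 -0.2699  0.106 ]
[ 0.4279 -0.2626  0.0875]
[0.5719 0.2746 0.0848]
[0.5128 0.4067 0.1036]
heater [0.5446 0.0139 0.0301] [-1.0, 0.4, -0.8, -1.1, 2.2, -4.0, 0.3, -0.6, 1.5, 0.0, -1.9, -3.8, 0.1, -1.9]
fin [ 0.0351 -0.0562  0.1081] key [-0.0923 -0.0726  0.0759]
turn [-0.001  0.     0.   ] shift [ 39.8 -43.6 -58.1] yaw now 68.0 q7 -0.06 tcp [0.2533 0.6255 0.2419]
```

Pose estimates are consistent. The stop stands at about 0.114, so it has to go back. I'll move over the heater to refine with the wrist camera.

```bash
python3 -c "
from h import *
go(.46,.01,.42,np.radians(91.7))"
```

```text
turn [-0.001 -0.    -0.414] shift [-188.4 -621.3 -178.1] yaw now 68.0 q7 -0.06 tcp [0.2533 0.6255 0.2419]
```

```bash
python3 -m handwheel '[[0,0,-55,0,0,-0.138],[0,0,-55,0,0,-0.138],[0,0,-55,0,0,-0.138],[-31,-60,-13,0,0,0],[-31,-60,0,0,0,0],[-31,-60,0,0,0,0],[-31,-60,0,0,0,0],[-31,-60,0,0,0,0],[-31,-60,0,0,0,0],[0,-60,0,0,0,0]]' 0 20
python3 -m handwheel '[[0,-50,0,0,0,0],[0,-50,0,0,0,0],[0,-50,0,0,0,0],[0,-51,0,0,0,0],[0,0,0,0,0,0],[0,0,0,0,0,0],[0,0,0,0,0,0],[0,0,0,0,0,0],[0,0,0,0,0,0],[0,0,0,0,0,0]]'
python3 -c "
from h import *
go(.46,.01,.42,np.radians(91.7))
c=capture('wrist');cv2.imwrite('pics/w1.png',c['color'][:,:,::-1]);import pickle;pickle.dump(c,open('w1.pkl','wb'))"
```

```text
time: 1.5
tcp_pos: [0.4378, 0.2362, 0.4186]
orientation: [-0.043, 3.141, -0.001]
contact_force: [0.5, -0.1, 0.7]
grip_width: 0.995
gripper_force: 0.0
time: 2.75
tcp_pos: [0.4422, 0.038, 0.4191]
orientation: [0.047, -3.141, 0.0]
contact_force: [-0.1, 0.7, -1.0]
grip_width: 1.0
gripper_force: 0.0
turn [-0. -0. -0.] shift [-16.9 -28.5  -0.9] yaw now 91.7 q7 1.44 tcp [0.4422 0.038  0.4191]
```

View pics/w1.png

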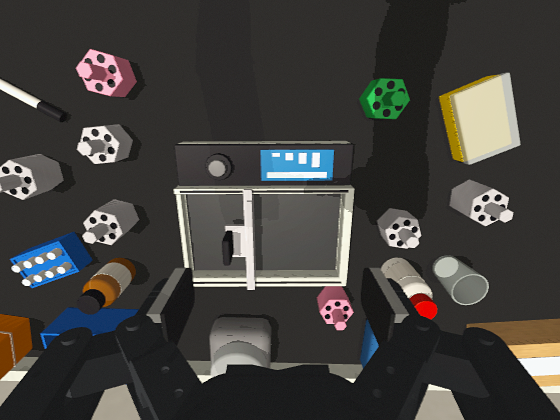

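The wrist view shows the heater rim from (177,145) to (353,286), fin at (228,245), key at (217,165), blocks at (103,145), (30,175), (108,222), (400,230) and (480,203). I'll fit heater and blocks from it.

```bash
cat >> h.py <<'E'
def block(c,xy,zt,dbg=None):
    """bores of the top face at height zt near xy -> centre, angle of a flat normal (deg mod 60), radius"""
    im=cv2.resize(c["color"],None,fx=4,fy=4,interpolation=cv2.INTER_CUBIC)
    g=im.max(2).astype(int);sat=g-im.min(2)
    m=cv2.fillConvexPoly(np.zeros(g.shape,np.uint8),np.array([(proj(c,np.array([xy[0]+.042*np.cos(a),xy[1]+.042*np.sin(a),zt]))+.5)*4 for a in np.linspace(0,6.28,24)]).astype(np.int32),1)
    w=((g>150)&(sat<60)&(m>0)).astype(np.uint8)
    cs=cv2.findContours(w,cv2.RETR_EXTERNAL,cv2.CHAIN_APPROX_NONE)[0]
    hull=cv2.convexHull(max(cs,key=cv2.contourArea))
    hm=cv2.erode(cv2.fillConvexPoly(np.zeros_like(w),hull,1),np.ones((5,5)))
    dk=((g<75)&(hm>0)).astype(np.uint8)
    P=[]
    n,_,st,ce=cv2.connectedComponentsWithStats(dk)
    for i in range(1,n):
        if st[i,4]>25: P.append(np.r_[onz(c,(ce[i]+.5)/4-.5,zt)[:2],st[i,4]])
    P=np.array(P)
    if len(P)<4: print("few",len(P));return None
    f=lambda p:(P[:,:2]-np.array([[p[0]+p[2]*np.cos(p[3]+k*np.pi/3),p[1]+p[2]*np.sin(p[3]+k*np.pi/3)] for k in np.round((np.arctan2(P[:,1]-p[1],P[:,0]-p[0])-p[3])/(np.pi/3))])).ravel()
    best=min((least_squares(f,[*xy,.021,a],loss='soft_l1',f_scale=.001) for a in np.radians([0,15,30,45])),key=lambda r:r.cost)
    p=best.x
    print("block c",p[:2].round(4),"flat",round(np.degrees(p[3])%60,1),"r",p[2].round(4),"n",len(P),"res mm",(np.abs(best.fun).reshape(-1,2).max(1)*1e3).round(1));return p
E
python3 - <<'E'
from h import *
import pickle
c=pickle.load(open('w1.pkl','rb'));S=capture("scene");D=capture("side")
for xy,z in [((.4875,-.401),.068),((.5697,-.2699),.068),((.4279,-.2626),.05),((.5719,.2746),.05),((.5128,.4067),.068)]:
    print(xy)
    for C in(c,S,D):
        try: block(C,xy,z)
        except Exception as e: print(e)
h=cv2.resize(c["color"][135:295,170:360,::-1],None,fx=4,fy=3.7,interpolation=cv2.INTER_CUBIC)
cv2.imwrite("pics/w1h.png",h)
E
```

```text
(0.4875, -0.401)
block c [ 0.4882 -0.3978] flat 34.4 r 0.0207 n 5 res mm [0.3 0.1 0.3 0.2 0.3]
few 1
block c [ 0.4872 -0.4002] flat 33.2 r 0.0203 n 5 res mm [1.2 0.7 0.7 0.3 0.5]
(0.5697, -0.2699)
block c [ 0.5707 -0.2678] flat 42.8 r 0.0215 n 8 res mm [ 0.6  1.3  0.4 11.1  3.3  1.4  2.7  8.5]
few 2
block c [ 0.5689 -0.2695] flat 44.8 r 0.0199 n 5 res mm [0.4 0.6 1.1 1.1 0.3]
(0.4279, -0.2626)
block c [ 0.4289 -0.2601] flat 8.2 r 0.0212 n 7 res mm [0.6 0.1 2.2 0.6 3.  0.7 7.1]
few 2
block c [ 0.4272 -0.2619] flat 7.5 r 0.0205 n 6 res mm [4.1 0.8 0.2 0.2 0.3 0.1]
(0.5719, 0.2746)
block c [0.5726 0.2743] flat 52.8 r 0.0208 n 6 res mm [ 0.4  0.1  0.7  0.4 14.7  0.5]
block c [0.5723 0.2728] flat 52.4 r 0.0202 n 5 res mm [0.5 1.1 0.2 0.4 0.6]
few 1
(0.5128, 0.4067)
block c [0.5138 0.4069] flat 34.9 r 0.0218 n 8 res mm [ 1.   0.5 10.8  2.6  0.5  1.   2.3  7.9]
block c [0.5126 0.4049] flat 34.0 r 0.0205 n 5 res mm [0.2 0.1 0.1 0.4 0.5]
few 1
```

View pics/w1h.png

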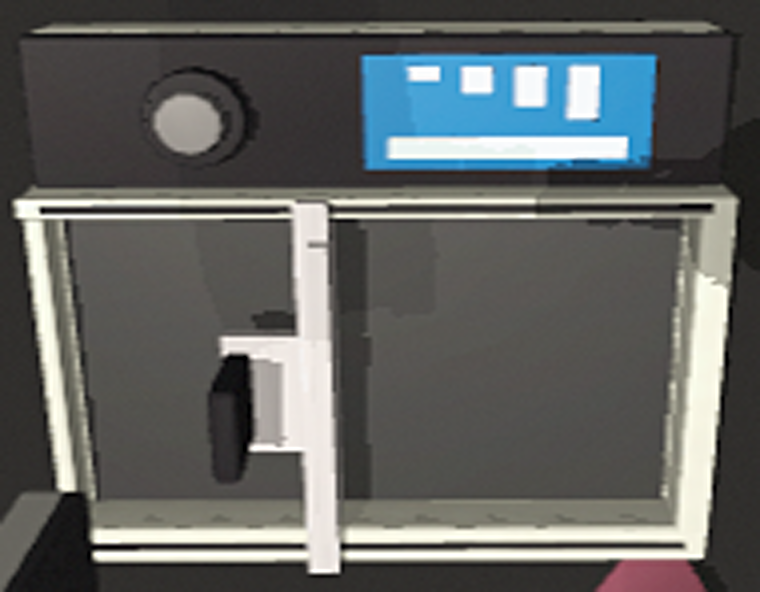

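Run:
```python
from h import *
import pickle
c=pickle.load(open('w1.pkl','rb'));S=capture("scene");D=capture("side")
k=lambda p:(200+p[0]/4-.4,155+p[1]/4-.4)
m=lambda p:(210+p[0]/5-.4,150+p[1]/5-.4)
w=lambda p:(170+p[0]/4-.4,135+p[1]/3.7-.4)
obs=[(S,k((305,495)),(.13,.15,.078)),(S,k((35,163)),(.13,-.15,.078)),
(D,m((318,28)),(.13,.15,.078)),(D,m((622,270)),(.13,-.15,.078)),
(c,w((704,560)),(.13,.15,.078)),(c,w((663,500)),(.105,.135,.05)),(c,w((15,202)),(9,-.15,.078)),(c,w((738,199)),(9,.15,.078)),(S,k((556,338)),(9,.15,.078)),(S,k((270,38)),(9,-.15,.078)),(D,m((95,147)),(9,.15,.078)),(D,m((397,412)),(9,-.15,.078))]
def X(p,l):
    x=p[3] if l[0]==9 else l[0]
    c,s=np.cos(p[2]),np.sin(p[2]);return np.array([p[0]+c*x-s*l[1],p[1]+s*x+c*l[1],l[2]])
f=lambda p:np.concatenate([proj(c,X(p,l))-u for c,u,l in obs])
b=least_squares(f,[.54,.01,.03,-.07],loss='soft_l1');p=b.x
print("heater",p.round(4));print(f(p).reshape(-1,2).round(1).tolist())
np.save("heater.npy",p[:3])
G=lambda x,y,z=0:(Ro.from_euler('z',p[2]).apply([x,y,z])+np.array([p[0],p[1],0])).round(4)
H=lambda q:Ro.from_euler('z',-p[2]).apply(q-np.array([p[0],p[1],0])).round(4)
fin=tri([(S,k((233,155))),(D,m((412,222)))]);print("fin",fin,H(fin))
print("fintop wrist",H(onz(c,w((239,362)),.131)),H(onz(c,w((224,478)),.085)))
print("key",H(onz(c,w((188,124)),.077)),onz(c,w((188,124)),.077))
for i,y in enumerate([.105,.045,-.015]):print("place",i+1,G(.0704,y))
for y in(.075,.015):print("short",G(.0184,y))
```

```text
heater [ 0.545   0.0179  0.03   -0.0561]
[[-0.2, 1.8], [-0.2, -0.1], [-0.3, -1.2], [0.7, -0.8], [-0.2, -0.3], [0.0, -3.7], [-1.1, -0.0], [-0.3, 0.5], [0.2, 0.6], [0.4, 0.0], [-0.0, -1.4], [-0.4, 1.0]]
fin [ 0.58134814 -0.04119925  0.10807529] [ 0.0345 -0.0601  0.1081]
fintop wrist [-0.0014 -0.0506  0.131 ] [ 0.0796 -0.0686  0.085 ]
key [-0.0909 -0.0745  0.077 ] [ 0.45637427 -0.05931965  0.077     ]
place 1 [0.6122 0.125  0.    ]
place 2 [0.614 0.065 0.   ]
place 3 [0.6158 0.005  0.    ]
short [0.5612 0.0934 0.    ]
short [0.563  0.0334 0.    ]
```

Run:
```python
from h import *
import pickle
c=pickle.load(open('w1.pkl','rb'));S=capture("scene");D=capture("side")
k=lambda p:(200+p[0]/4-.4,155+p[1]/4-.4)
m=lambda p:(210+p[0]/5-.4,150+p[1]/5-.4)
w=lambda p:(170+p[0]/4-.4,135+p[1]/3.7-.4)
obs=[(S,k((305,495)),(8,.15,.078)),(S,k((35,163)),(8,-.15,.078)),
(D,m((318,28)),(8,.15,.078)),(D,m((622,270)),(8,-.15,.078)),
(c,w((704,560)),(8,.15,.078)),(c,w((663,500)),(.105,.135,.05)),(c,w((680,528)),(.105,.135,.078)),(c,w((15,202)),(9,-.15,.078)),(c,w((738,199)),(9,.15,.078)),(S,k((556,338)),(9,.15,.078)),(S,k((270,38)),(9,-.15,.078)),(D,m((95,147)),(9,.15,.078)),(D,m((397,412)),(9,-.15,.078))]
def X(p,l):
    x=p[3] if l[0]==9 else p[4] if l[0]==8 else l[0]
    c,s=np.cos(p[2]),np.sin(p[2]);return np.array([p[0]+c*x-s*l[1],p[1]+s*x+c*l[1],l[2]])
f=lambda p:np.concatenate([proj(c,X(p,l))-u for c,u,l in obs])
b=least_squares(f,[.54,.01,.03,-.07,.12],loss='soft_l1');p=b.x
print("heater",p.round(4));print(f(p).reshape(-1,2).round(1).tolist())
np.save("heater.npy",p[:3])
G=lambda x,y,z=0:(Ro.from_euler('z',p[2]).apply([x,y,z])+np.array([p[0],p[1],0])).round(4)
H=lambda q:Ro.from_euler('z',-p[2]).apply(q-np.array([p[0],p[1],0])).round(4)
fin=tri([(S,k((233,155))),(D,m((412,222)))]);print("fin",fin,H(fin))
print("face",H(onz(c,w((330,330)),.087)))
print("ledge front",H(onz(c,w((735,35)),.059)),H(onz(c,w((20,38)),.059)))
for i,y in enumerate([.105,.045,-.015]):print("place",i+1,G(.0704,y))
for y in(.075,.015):print("short",G(.0184,y))
go(*G(fin[0]*0+H(fin)[0],H(fin)[1]),.2,p[2]+np.pi/2) if 0 else go(fin[0],fin[1],.2,p[2]+np.pi/2)
```

```text
heater [ 0.5527  0.0183  0.0316 -0.0638  0.1216]
[[0.2, 1.7], [0.0, -0.0], [-0.6, -1.1], [0.5, -0.8], [0.1, -0.7], [0.0, -0.2], [-1.4, 0.2], [-1.0, 0.1], [-0.2, 0.4], [0.3, 0.6], [0.3, 0.1], [-0.1, -1.4], [-0.4, 1.0]]
fin [ 0.58134814 -0.04119925  0.10807529] [ 0.0267 -0.0604  0.1081]
face [-0.0056 -0.0193  0.087 ]
ledge front [-0.1342  0.148   0.059 ] [-0.1338 -0.1442  0.059 ]
place 1 [0.6198 0.1255 0.    ]
place 2 [0.6217 0.0655 0.    ]
place 3 [0.6236 0.0056 0.    ]
short [0.5688 0.0939 0.    ]
short [0.5706 0.0339 0.    ]
turn [-0.    -0.    -0.002] shift [-136.6  -83.3  219.1] yaw now 91.7 q7 1.44 tcp [0.4422 0.0377 0.4191]
```

```bash
python3 -m handwheel '[[-46,-28,50,0,0,0],[-46,-28,50,0,0,0],[-46,-27,50,0,0,0],[0,0,50,0,0,0],[0,0,50,0,0,0],[0,0,43,0,0,0],[0,0,20,0,0,0],[0,0,0,0,0,0],[0,0,0,0,0,0],[0,0,0,0,0,0]]' 60 20
python3 -m handwheel '[[0,0,0,0,0,0],[0,0,0,0,0,0],[0,0,0,0,0,0],[0,0,0,0,0,0],[0,0,0,0,0,0],[0,0,0,0,0,0],[0,0,0,0,0,0],[0,0,0,0,0,0],[0,0,0,0,0,0],[0,0,0,0,0,0]]' 255 30
```

```text
time: 4.35
tcp_pos: [0.5626, -0.0295, 0.1295]
orientation: [-0.046, 3.139, 0.0]
contact_force: [0.3, -0.1, 0.4]
grip_width: 0.764
gripper_force: 0.0
time: 5.6
tcp_pos: [0.5621, -0.0302, 0.1288]
orientation: [-0.045, 3.14, -0.001]
contact_force: [-0.8, -2.6, 5.3]
grip_width: 0.129
gripper_force: 31.3
```

```bash
python3 -m handwheel '[[0,-12,0,0,0,0],[0,-12,0,0,0,0],[0,-12,0,0,0,0],[0,-12,0,0,0,0],[0,-12,0,0,0,0],[0,-12,0,0,0,0],[0,-12,0,0,0,0],[0,-12,0,0,0,0],[0,-4,0,0,0,0],[0,0,0,0,0,0]]' 
python3 -m handwheel '[[0,0,0,0,0,0],[0,0,0,0,0,0],[0,0,0,0,0,0],[0,0,0,0,0,0],[0,0,-30,0,0,0],[0,0,-40,0,0,0],[0,0,-40,0,0,0],[0,0,-20,0,0,0],[0,0,0,0,0,0],[0,0,0,0,0,0]]' 60 20
python3 - <<'E'
from h import *
c=capture("wrist");cv2.imwrite("pics/w2.png",c["color"][:,:,::-1])
S=capture("scene");D=capture("side")
for xy,z in [((.4875,-.401),.068),((.5697,-.2699),.068),((.4279,-.2626),.05),((.5719,.2746),.05),((.5128,.4067),.068)]:
  for C in(c,S,D):
    try: block(C,xy,z)
    except Exception as e: print(e)
go(.513,.4055,.25,np.radians(94.5))
E
```

```text
time: 6.85
tcp_pos: [0.5654, -0.1295, 0.1289]
orientation: [-0.046, 3.14, 0.0]
contact_force: [1.0, -0.5, 5.8]
grip_width: 0.134
gripper_force: 31.3
time: 8.1
tcp_pos: [0.5643, -0.1293, 0.2574]
orientation: [0.046, -3.14, -0.0]
contact_force: [0.7, 0.0, -0.3]
grip_width: 0.761
gripper_force: 0.0
block c [ 0.4885 -0.3978] flat 33.7 r 0.0203 n 5 res mm [0.6 1.3 0.2 0.  0.4]
few 1
block c [ 0.4871 -0.4004] flat 33.3 r 0.0201 n 5 res mm [2.6 0.9 0.7 0.3 0.6]
block c [ 0.5711 -0.2674] flat 44.8 r 0.021 n 6 res mm [0.2 0.4 0.3 9.9 0.5 1.1]
few 2
block c [ 0.5689 -0.2695] flat 44.7 r 0.0199 n 5 res mm [0.4 0.6 1.1 1.1 0.2]
block c [ 0.4288 -0.2604] flat 7.6 r 0.0207 n 5 res mm [0.2 0.1 0.4 0.1 0.2]
few 1
block c [ 0.4272 -0.262 ] flat 7.4 r 0.0205 n 6 res mm [4.1 0.8 0.2 0.3 0.3 0.1]
max() iterable argument is empty
block c [0.5721 0.2728] flat 52.2 r 0.0205 n 5 res mm [0.2 0.2 0.2 0.3 0.6]
few 3
max() iterable argument is empty
block c [0.5126 0.4049] flat 34.0 r 0.0205 n 5 res mm [0.2 0.1 0.1 0.4 0.5]
few 1
turn [ 0.    -0.002 -0.049] shift [  9.1 537.2   7.2] yaw now 91.7 q7 1.86 tcp [ 0.5642 -0.1293  0.2572]
```

View pics/w2.png

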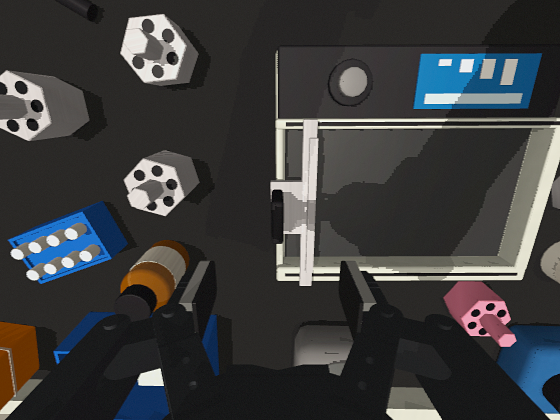

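Stop is back near zero (plate at (308,200)). Next is the nearest tall block (0.570,-0.2685).

```bash
python3 -c "
from h import *
go(.570,-.2685,.084,np.radians(104.7))"
```

```text
turn [ 0.001 -0.002 -0.227] shift [  29.8 -136.1  173.2] yaw now 91.7 q7 1.86 tcp [ 0.5642 -0.1293  0.2572]
```

```bash
python3 -m handwheel '[[0,0,0,0,0,-0.114],[0,0,0,0,0,-0.113],[7,-34,0,0,0,0],[7,-34,0,0,0,0],[8,-34,0,0,0,0],[8,-34,0,0,0,0],[0,0,20,0,0,0],[0,0,20,0,0,0],[0,0,20,0,0,0],[0,0,20,0,0,0]]' 135 20
python3 - <<'E'
from h import *
c=capture("wrist")
block(c,(.570,-.2685),.068)
go(.570,-.2685,.084,np.radians(104.7))
E
```

```text
time: 9.5
tcp_pos: [0.5698, -0.2685, 0.1768]
orientation: [0.401, -3.115, -0.001]
contact_force: [0.1, 0.4, -0.4]
grip_width: 0.472
gripper_force: 0.0
block c [ 0.5708 -0.2677] flat 45.5 r 0.0209 n 6 res mm [0.2 0.2 0.4 0.2 3.  3.4]
turn [ 0.003 -0.004 -0.   ] shift [-1.1 -1.  90.2] yaw now 104.7 q7 2.3 tcp [ 0.5687 -0.2678  0.1742]
```

```bash
python3 -m handwheel '[[-1,0,20,0,0,0],[-1,0,20,0,0,0],[0,0,20,0,0,0],[0,0,18,0,0,0],[0,0,11,0,0,0],[0,0,0,0,0,0],[0,0,0,0,0,0],[0,0,0,0,0,0],[0,0,0,0,0,0],[0,0,0,0,0,0]]'
python3 -m handwheel '[[0,0,0,0,0,0],[0,0,0,0,0,0],[0,0,0,0,0,0],[0,0,0,0,0,0],[0,0,0,0,0,0],[0,0,0,0,0,0],[0,0,0,0,0,0],[0,0,-5,0,0,0],[0,0,-15,0,0,0],[0,0,-20,0,0,0]]' 255 60
python3 -m handwheel '[[0,0,-30,0,0,0],[0,0,-30,0,0,0],[0,0,-30,0,0,0],[0,0,-25,0,0,0],[0,0,-10,0,0,0],[0,0,0,0,0,0],[0,0,0,0,0,0],[0,0,0,0,0,0.113],[0,0,0,0,0,0.112],[0,0,0,0,0,0]]'
python3 - <<'E'
from h import *
go(.614,.120,.26,.0316+np.pi/2)
E
```

```text
time: 10.8
tcp_pos: [0.5722, -0.2681, 0.0896]
orientation: [-0.401, 3.115, -0.0]
contact_force: [-0.4, 0.4, 0.1]
grip_width: 0.472
gripper_force: 0.0
time: 12.05
tcp_pos: [0.5718, -0.2683, 0.1299]
orientation: [0.401, -3.115, -0.0]
contact_force: [0.8, 0.1, -3.5]
grip_width: 0.226
gripper_force: 58.7
time: 13.3
tcp_pos: [0.5718, -0.2678, 0.2532]
orientation: [0.05, -3.139, -0.001]
contact_force: [-0.5, 0.6, -2.8]
grip_width: 0.221
gripper_force: 58.8
turn [ 0.    -0.002  0.   ] shift [-54.4 386.3  -6.8] yaw now 91.8 q7 2.1 tcp [ 0.5718 -0.2678  0.2532]
```

```bash
python3 -m handwheel '[[-6,43,0,0,0,0],[-6,43,0,0,0,0],[-6,43,0,0,0,0],[-6,43,0,0,0,0],[-6,43,0,0,0,0],[-6,43,0,0,0,0],[-6,43,0,0,0,0],[-6,43,0,0,0,0],[-5,40,0,0,0,0],[0,0,0,0,0,0]]'
python3 - <<'E'
from h import *
go(.612,.118,.145,.0316+np.pi/2)
c=capture("wrist");cv2.imwrite("pics/w3.png",c["color"][:,:,::-1])
E
```

```text
time: 14.55
tcp_pos: [0.6126, 0.1224, 0.2532]
orientation: [0.063, -3.139, -0.003]
contact_force: [0.0, -0.2, -4.3]
grip_width: 0.223
gripper_force: 59.5
turn [ 0.002 -0.002  0.009] shift [  0.7  -4.4 108.2] yaw now 92.3 q7 1.45 tcp [0.6126 0.1224 0.2532]
```

```bash
python3 -m handwheel '[[0,-4,25,0,0,0.009],[0,0,25,0,0,0],[0,0,25,0,0,0],[0,0,20,0,0,0],[0,0,10,0,0,0],[0,0,4,0,0,0],[0,0,2,0,0,0],[0,0,0,0,0,0],[0,0,0,0,0,0],[0,0,0,0,0,0]]'
python3 - <<'E'
from h import *
go(.6198,.1255,.14,.0316+np.pi/2)
E
```

```text
time: 15.85
tcp_pos: [0.6134, 0.1134, 0.1436]
orientation: [-0.035, 3.141, 0.0]
contact_force: [0.3, -0.9, -3.1]
grip_width: 0.22
gripper_force: 59.5
turn [ 0.     0.001 -0.009] shift [-6.8 11.9  3.6] yaw now 91.3 q7 1.47 tcp [0.6134 0.1134 0.1436]
```

```bash
python3 -m handwheel '[[0,0,2,0,0,-0.009],[-1,2,0,0,0,0],[-1,2,0,0,0,0],[-1,2,0,0,0,0],[-1,2,0,0,0,0],[-1,2,0,0,0,0],[0,1,0,0,0,0],[0,0,0,0,0,0],[0,0,0,0,0,0],[0,0,0,0,0,0]]'
python3 -m handwheel '[[0,0,1,0,0,0],[-1,1,0,0,0,0],[0,1,0,0,0,0],[-1,0,0,0,0,0],[0,0,0,0,0,0],[0,0,0,0,0,0],[0,0,0,0,0,0],[0,0,0,0,0,0],[0,0,0,0,0,0],[0,0,0,0,0,0]]'
python3 - <<'E'
from h import *
go(.6198,.1255,.14,.0316+np.pi/2)
E
```

```text
time: 17.1
tcp_pos: [0.6179, 0.1244, 0.1413]
orientation: [0.049, -3.141, 0.0]
contact_force: [-0.2, -0.3, -3.1]
grip_width: 0.219
gripper_force: 59.5
time: 18.35
tcp_pos: [0.6196, 0.126, 0.1402]
orientation: [0.048, -3.141, 0.001]
contact_force: [-1.1, -5.8, -2.9]
grip_width: 0.222
gripper_force: 59.7
turn [-0.001 -0.001 -0.001] shift [-0.2 -0.5  0.2] yaw now 91.8 q7 1.46 tcp [0.6196 0.126  0.1402]
```

```bash
python3 -m handwheel '[[-1,0,0,0,0,0],[-1,0,0,0,0,0],[-1,0,0,0,0,0],[0,0,0,0,0,0],[0,0,0,0,0,0],[0,0,0,0,0,0],[0,0,0,0,0,0],[0,0,0,0,0,0],[0,0,0,0,0,0],[0,0,0,0,0,0]]'
python3 -m handwheel '[[0,0,1,0,0,0],[0,0,1,0,0,0],[0,0,0,0,0,0],[0,0,0,0,0,0],[0,0,0,0,0,0],[0,0,0,0,0,0],[0,0,0,0,0,0],[0,0,0,0,0,0],[0,0,0,0,0,0],[0,0,0,0,0,0]]'
```

```text
time: 19.6
tcp_pos: [0.6211, 0.1261, 0.1401]
orientation: [0.049, -3.138, 0.001]
contact_force: [-6.9, -5.1, 1.4]
grip_width: 0.225
gripper_force: 60.3
time: 20.85
tcp_pos: [0.6211, 0.1261, 0.1396]
orientation: [0.048, -3.138, 0.0]
contact_force: [-11.9, -6.1, 15.2]
grip_width: 0.219
gripper_force: 62.1
```

Block 1 is seated against wall and fence. Release and go for the next, the tall at (0.4877,-0.399).

```bash
python3 -m handwheel '[[1,0,-1,0,0,0],[0,0,0,0,0,0],[0,0,0,0,0,0],[0,0,0,0,0,0],[0,0,-15,0,0,0],[0,0,-30,0,0,0],[0,0,-30,0,0,0],[0,0,-30,0,0,0],[0,0,-15,0,0,0],[0,0,0,0,0,0]]' 135 20
python3 - <<'E'
from h import *
c=capture("wrist");block(c,(.621,.126),.118)
block(c,(.488,-.399),.068)
D=capture("side");block(D,(.488,-.399),.068);block(D,(.621,.126),.118)
go(.488,-.399,.25,np.radians(93.6))
E
```

```text
time: 22.1
tcp_pos: [0.6223, 0.1267, 0.2604]
orientation: [-0.049, 3.139, 0.001]
contact_force: [-0.1, -0.1, -0.7]
grip_width: 0.474
gripper_force: 0.0
block c [0.6198 0.1259] flat 31.6 r 0.022 n 8 res mm [0.7 0.6 1.2 1.4 2.1 2.  8.7 9.2]Traceback (most recent call last):
  File "<stdin>", line 3, in <module>
  File "h.py", line 35, in block
    hull=cv2.convexHull(max(cs,key=cv2.contourArea))
                        ~~~^^^^^^^^^^^^^^^^^^^^^^^^
ValueError: max() iterable argument is empty
```

```bash
python3 -c "
from h import *
go(.488,-.399,.18,np.radians(93.6))"
```

```text
turn [ 0.     0.    -0.032] shift [ 166.4 -516.2   79.2] yaw now 91.8 q7 1.44 tcp [0.6217 0.1267 0.2592]
```

```bash
python3 -m handwheel '[[0,0,0,0,0,-0.032],[14,-43,0,0,0,0],[14,-43,0,0,0,0],[14,-43,0,0,0,0],[14,-43,0,0,0,0],[14,-43,0,0,0,0],[14,-43,0,0,0,0],[14,-43,0,0,0,0],[14,-43,0,0,0,0],[14,-43,0,0,0,0]]'
python3 -m handwheel '[[14,-43,0,0,0,0],[14,-43,0,0,0,0],[12,-43,0,0,0,0],[0,0,20,0,0,0],[0,0,20,0,0,0],[0,0,20,0,0,0],[0,0,20,0,0,0],[0,0,0,0,0,0],[0,0,0,0,0,0],[0,0,0,0,0,0]]'
python3 - <<'E'
from h import *
c=capture("wrist");D=capture("side")
block(c,(.488,-.399),.068)
block(D,(.488,-.399),.068);block(D,(.621,.126),.118)
go(.488,-.399,.088,np.radians(93.6))
E
```

```text
time: 23.4
tcp_pos: [0.5197, -0.2687, 0.2583]
orientation: [0.102, -3.138, -0.001]
contact_force: [0.5, 0.0, 0.4]
grip_width: 0.474
gripper_force: 0.0
time: 24.65
tcp_pos: [0.489, -0.3991, 0.1801]
orientation: [-0.099, 3.139, -0.001]
contact_force: [0.5, 0.3, -0.1]
grip_width: 0.474
gripper_force: 0.0
block c [ 0.4886 -0.399 ] flat 34.1 r 0.021 n 6 res mm [0.1 0.1 0.3 0.2 3.4 3.4]
block c [ 0.4869 -0.4005] flat 32.7 r 0.0199 n 5 res mm [1.2 0.6 0.8 0.7 0.3]
block c [0.6173 0.1241] flat 31.9 r 0.0206 n 5 res mm [0.5 0.1 0.3 0.5 0.3]
turn [-0.001  0.001  0.001] shift [ 1.   0.1 92. ] yaw now 93.6 q7 2.41 tcp [ 0.489 -0.399  0.18 ]
```

```bash
python3 -m handwheel '[[0,0,20,0,0,0],[0,0,20,0,0,0],[0,0,20,0,0,0],[0,0,20,0,0,0],[0,0,11,0,0,0],[0,0,0,0,0,0],[0,0,0,0,0,0],[0,0,0,0,0,0],[0,0,0,0,0,0],[0,0,0,0,0,0]]'
python3 -m handwheel '[[0,0,0,0,0,0],[0,0,0,0,0,0],[0,0,0,0,0,0],[0,0,0,0,0,0],[0,0,0,0,0,0],[0,0,0,0,0,0],[0,0,0,0,0,0],[0,0,0,0,0,0],[0,0,0,0,0,0],[0,0,0,0,0,0]]' 255 60
python3 -m handwheel '[[0,0,-10,0,0,0],[0,0,-20,0,0,0],[0,0,-30,0,0,0],[0,0,-30,0,0,0],[0,0,-30,0,0,0],[0,0,-30,0,0,0],[0,0,-15,0,0,0],[0,0,0,0,0,0.032],[0,0,0,0,0,0],[0,0,0,0,0,0]]'
python3 - <<'E'
from h import *
go(.614,.058,.26,.0316+np.pi/2)
E
```

```text
time: 26.0
tcp_pos: [0.4888, -0.3989, 0.0886]
orientation: [-0.099, 3.14, -0.0]
contact_force: [0.1, 0.0, -0.0]
grip_width: 0.469
gripper_force: 0.0
time: 27.25
tcp_pos: [0.4889, -0.3991, 0.0885]
orientation: [-0.099, 3.14, -0.001]
contact_force: [0.2, -1.4, 5.5]
grip_width: 0.219
gripper_force: 59.7
time: 28.5
tcp_pos: [0.4883, -0.3983, 0.252]
orientation: [0.049, -3.139, -0.002]
contact_force: [0.4, -0.5, -5.5]
grip_width: 0.222
gripper_force: 59.2
turn [ 0.001 -0.002 -0.   ] shift [-140.   452.1   -8. ] yaw now 91.8 q7 2.36 tcp [ 0.4883 -0.3983  0.252 ]
```

```bash
python3 -m handwheel '[[-14,43,0,0,0,0],[-14,43,0,0,0,0],[-14,43,0,0,0,0],[-14,43,0,0,0,0],[-14,43,0,0,0,0],[-14,43,0,0,0,0],[-14,43,0,0,0,0],[-14,43,0,0,0,0],[-14,43,0,0,0,0],[-14,43,0,0,0,0]]'
python3 -m handwheel '[[0,22,0,0,0,0],[0,0,0,0,0,0],[0,0,20,0,0,0],[0,0,20,0,0,0],[0,0,20,0,0,0],[0,0,0,0,0,0],[0,0,0,0,0,0],[0,0,0,0,0,0],[0,0,0,0,0,0],[0,0,0,0,0,0]]'
python3 - <<'E'
from h import *
go(.615,.058,.1435,.0316+np.pi/2)
E
```

```text
time: 29.75
tcp_pos: [0.6153, 0.0367, 0.2526]
orientation: [0.049, -3.14, 0.0]
contact_force: [0.7, -0.5, -5.3]
grip_width: 0.224
gripper_force: 59.7
time: 31.0
tcp_pos: [0.6147, 0.0574, 0.1936]
orientation: [-0.049, 3.141, 0.0]
contact_force: [0.6, 1.0, -4.8]
grip_width: 0.218
gripper_force: 59.6
turn [ 0.  0. -0.] shift [-0.3  0.6 50.1] yaw now 91.8 q7 1.57 tcp [0.6147 0.0574 0.1936]
```

```bash
python3 -m handwheel '[[0,0,20,0,0,0],[0,0,20,0,0,0],[0,0,9,0,0,0],[0,0,3,0,0,0],[0,0,0,0,0,0],[-2,2,0,0,0,0],[-2,2,0,0,0,0],[-1,2,0,0,0,0],[0,0,0,0,0,0],[0,0,0,0,0,0]]'
python3 -m handwheel '[[-1,1,0,0,0,0],[0,1,1,0,0,0],[0,1,0,0,0,0],[0,0,0,0,0,0],[0,0,0,0,0,0],[0,0,0,0,0,0],[0,0,0,0,0,0],[0,0,0,0,0,0],[0,0,0,0,0,0],[0,0,0,0,0,0]]'
```

```text
time: 32.25
tcp_pos: [0.6193, 0.0634, 0.1413]
orientation: [0.049, -3.141, 0.0]
contact_force: [0.1, -0.3, -5.3]
grip_width: 0.225
gripper_force: 59.8
time: 33.5
tcp_pos: [0.6203, 0.0663, 0.1403]
orientation: [-0.049, 3.141, -0.0]
contact_force: [0.3, -2.6, -6.2]
grip_width: 0.222
gripper_force: 59.6
```

```bash
python3 -m handwheel '[[-1,0,0,0,0,0],[-1,0,0,0,0,0],[-1,0,0,0,0,0],[-1,1,0,0,0,0],[0,0,0,0,0,0],[0,0,0,0,0,0],[0,0,0,0,0,0],[0,0,0,0,0,0],[0,0,0,0,0,0],[0,0,0,0,0,0]]'
python3 -m handwheel '[[0,0,1,0,0,0],[0,0,1,0,0,0],[0,0,1,0,0,0],[0,0,0,0,0,0],[0,0,0,0,0,0],[0,0,0,0,0,0],[0,0,0,0,0,0],[0,0,0,0,0,0],[0,0,0,0,0,0],[0,0,0,0,0,0]]'
```

```text
time: 34.75
tcp_pos: [0.6224, 0.0664, 0.1401]
orientation: [0.048, -3.137, 0.002]
contact_force: [-6.1, -7.3, -0.1]
grip_width: 0.223
gripper_force: 60.7
time: 36.0
tcp_pos: [0.6225, 0.0663, 0.1388]
orientation: [0.047, -3.138, 0.001]
contact_force: [-11.9, -6.4, 15.2]
grip_width: 0.224
gripper_force: 62.4
```

```bash
python3 -m handwheel '[[1,0,-1,0,0,0],[0,0,0,0,0,0],[0,0,0,0,0,0],[0,0,0,0,0,0],[0,0,-15,0,0,0],[0,0,-30,0,0,0],[0,0,-30,0,0,0],[0,0,-30,0,0,0],[0,0,-15,0,0,0],[0,0,0,0,0,0]]' 135 20
python3 - <<'E'
from h import *
S=capture("scene");block(S,(.5135,.406),.068);block(S,(.572,.274),.05)
go(.5135,.406,.18,np.radians(94))
E
```

```text
time: 37.25
tcp_pos: [0.6237, 0.0676, 0.2594]
orientation: [-0.049, 3.139, 0.001]
contact_force: [0.4, 0.4, -1.3]
grip_width: 0.468
gripper_force: 0.0
block c [0.5126 0.4049] flat 34.0 r 0.0205 n 5 res mm [0.2 0.1 0.1 0.4 0.5]
few 0
turn [ 0.     0.    -0.039] shift [ 85.8 345.2  78.2] yaw now 91.8 q7 1.54 tcp [0.6231 0.0676 0.2582]
```

```bash
python3 -m handwheel '[[0,0,0,0,0,-0.039],[11,43,0,0,0,0],[11,43,0,0,0,0],[11,43,0,0,0,0],[11,43,0,0,0,0],[11,43,0,0,0,0],[11,43,0,0,0,0],[10,43,0,0,0,0],[10,43,0,0,0,0],[0,0,0,0,0,0]]'
python3 - <<'E'
from h import *
c=capture("wrist");block(c,(.5135,.406),.068);block(c,(.572,.274),.05)
go(.5135,.406,.088,np.radians(94))
cv2.imwrite("pics/w4.png",c["color"][:,:,::-1])
E
```

```text
time: 38.55
tcp_pos: [0.5104, 0.4091, 0.2564]
orientation: [0.123, -3.136, -0.001]
contact_force: [-0.0, -0.3, 0.0]
grip_width: 0.476
gripper_force: 0.0
few 2
block c [0.5733 0.2727] flat 51.4 r 0.0218 n 8 res mm [0.4 1.5 0.4 3.9 8.4 1.7 3.  7.6]
turn [-0.001 -0.002  0.005] shift [ -1.6  -0.5 168.7] yaw now 94.3 q7 1.0 tcp [0.5119 0.4063 0.2567]
```

View pics/w4.png

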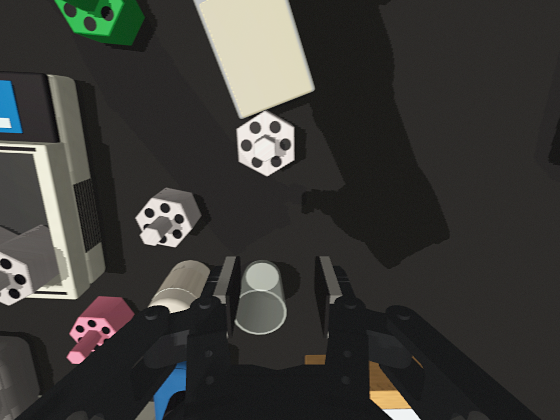

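Run:
```python
from h import *
c=capture("wrist");S=capture("scene")
for p in[(266,145),(167,218)]:print(onz(c,p,.068),onz(c,p,.05))
q=onz(c,(266,148),.068)[:2]
block(c,q,.068);block(c,q,.05);block(S,q,.068)
print(proj(S,np.r_[q,.068]),proj(c,np.array([.513,.406,.068])))
```

```text
[0.46809574 0.3909584  0.068     ] [0.4703303  0.39045629 0.05      ]
[0.55959026 0.28187839 0.068     ] [0.56697477 0.27523651 0.05      ]
block c [0.466  0.3934] flat 36.0 r 0.0208 n 6 res mm [0.1 0.2 0.1 0.2 0.2 0.4]
block c [0.4681 0.393 ] flat 36.0 r 0.0219 n 6 res mm [0.2 0.2 0.2 0.2 0.2 0.4]
block c [0.4646 0.3925] flat 35.9 r 0.0205 n 5 res mm [0.2 0.3 0.  0.4 0.3]
[407.19883178 311.40679414] [276.97470474 186.75979996]
```

The tall block was knocked to (0.466,0.3935), beside the tip box (w4 pixel (266,148)). Retarget.

```bash
python3 -m handwheel '[[20,-9,0,0,0,-0.03],[24,-5,20,0,0,0],[0,0,20,0,0,0],[0,0,20,0,0,0],[0,0,15,0,0,0],[0,0,0,0,0,0],[0,0,0,0,0,0],[0,0,0,0,0,0],[0,0,0,0,0,0],[0,0,0,0,0,0]]'
python3 - <<'E'
from h import *
c=capture("wrist");p=block(c,(.466,.3935),.068)
go(p[0],p[1],.088,np.radians(96))
E
```

```text
time: 39.95
tcp_pos: [0.4707, 0.3871, 0.1836]
orientation: [-0.157, 3.137, 0.0]
contact_force: [0.7, 0.8, 1.0]
grip_width: 0.469
gripper_force: 0.0
block c [0.4654 0.3937] flat 36.4 r 0.0209 n 6 res mm [0.1 0.2 0.1 0.4 2.8 4. ]
turn [ 0.     0.    -0.004] shift [ 4.5  7.2 95.5] yaw now 95.8 q7 1.02 tcp [0.4707 0.387  0.1835]
```

```bash
python3 -m handwheel '[[4,7,0,0,0,-0.006],[0,0,20,0,0,0],[0,0,20,0,0,0],[0,0,20,0,0,0],[0,0,20,0,0,0],[0,0,15,0,0,0],[0,0,0,0,0,0],[0,0,0,0,0,0],[0,0,0,0,0,0],[0,0,0,0,0,0]]'
python3 -m handwheel '[[0,0,0,0,0,0],[0,0,0,0,0,0],[0,0,0,0,0,0],[0,0,0,0,0,0],[0,0,0,0,0,0],[0,0,0,0,0,0],[0,0,0,0,0,0],[0,0,0,0,0,0],[0,0,0,0,0,0],[0,0,0,0,0,0]]' 255 60
python3 -m handwheel '[[0,0,-10,0,0,0],[0,0,-20,0,0,0],[0,0,-30,0,0,0],[0,0,-30,0,0,0],[0,0,-30,0,0,0],[0,0,-30,0,0,0],[0,0,-30,0,0,0],[0,0,-15,0,0,0.074],[0,0,0,0,0,0],[0,0,0,0,0,0]]'
python3 - <<'E'
from h import *
go(.617,-.004,.26,.0316+np.pi/2)
E
```

```text
time: 41.25
tcp_pos: [0.4662, 0.3937, 0.0889]
orientation: [-0.167, 3.136, 0.001]
contact_force: [-0.6, 0.3, -0.0]
grip_width: 0.472
gripper_force: 0.0
time: 42.5
tcp_pos: [0.4661, 0.3938, 0.0887]
orientation: [-0.167, 3.137, 0.001]
contact_force: [-1.5, 0.6, 5.0]
grip_width: 0.221
gripper_force: 59.6
time: 43.75
tcp_pos: [0.4654, 0.3931, 0.2823]
orientation: [0.053, -3.14, 0.002]
contact_force: [0.2, 0.5, -4.0]
grip_width: 0.217
gripper_force: 59.2
turn [-0.001 -0.001  0.002] shift [-139.  -401.7   22.3] yaw now 91.9 q7 0.93 tcp [0.4654 0.3931 0.2823]
```

```bash
python3 -m handwheel '[[-14,-40,0,0,0,0.002],[-14,-40,0,0,0,0],[-14,-40,0,0,0,0],[-14,-40,0,0,0,0],[-14,-40,0,0,0,0],[-14,-40,0,0,0,0],[-14,-40,0,0,0,0],[-14,-40,0,0,0,0],[-14,-40,0,0,0,0],[-13,-42,0,0,0,0]]'
python3 -m handwheel '[[0,0,0,0,0,0],[0,0,0,0,0,0],[0,0,20,0,0,0],[0,0,20,0,0,0],[0,0,20,0,0,0],[0,0,20,0,0,0],[0,0,10,0,0,0],[0,0,0,0,0,0],[0,0,0,0,0,0],[0,0,0,0,0,0]]'
python3 - <<'E'
from h import *
go(.617,-.003,.1415,.0316+np.pi/2)
E
```

```text
time: 45.0
tcp_pos: [0.617, -0.0051, 0.282]
orientation: [0.05, -3.139, -0.0]
contact_force: [1.1, -0.1, -3.5]
grip_width: 0.223
gripper_force: 59.4
time: 46.25
tcp_pos: [0.6175, -0.004, 0.1941]
orientation: [-0.048, 3.14, 0.0]
contact_force: [0.0, 0.5, -3.9]
grip_width: 0.223
gripper_force: 59.6
turn [ 0.     0.001 -0.001] shift [ 0.5  1.  52.6] yaw now 91.7 q7 1.69 tcp [ 0.6175 -0.004   0.1941]
```

```bash
python3 -m handwheel '[[0,0,20,0,0,0],[0,0,20,0,0,0],[0,0,9,0,0,0],[0,0,3,0,0,0],[-1,2,0,0,0,0],[-1,2,0,0,0,0],[-1,2,0,0,0,0],[-1,2,0,0,0,0],[-1,0,0,0,0,0],[0,0,0,0,0,0]]'
python3 -m handwheel '[[0,1,0,0,0,0],[0,1,1,0,0,0],[0,1,0,0,0,0],[0,1,0,0,0,0],[0,0,0,0,0,0],[0,0,0,0,0,0],[0,0,0,0,0,0],[0,0,0,0,0,0],[0,0,0,0,0,0],[0,0,0,0,0,0]]'
```

```text
time: 47.5
tcp_pos: [0.6219, 0.004, 0.1413]
orientation: [0.047, -3.141, 0.0]
contact_force: [0.4, 0.2, -4.5]
grip_width: 0.227
gripper_force: 59.7
time: 48.75
tcp_pos: [0.6217, 0.0062, 0.1403]
orientation: [-0.045, 3.141, -0.003]
contact_force: [-0.3, -6.1, -3.5]
grip_width: 0.223
gripper_force: 59.7
```

```bash
python3 -m handwheel '[[-1,0,0,0,0,0],[-1,0,0,0,0,0],[-1,0,0,0,0,0],[-1,0,0,0,0,0],[-1,0,0,0,0,0],[0,0,0,0,0,0],[0,0,0,0,0,0],[0,0,0,0,0,0],[0,0,0,0,0,0],[0,0,0,0,0,0]]'
python3 -m handwheel '[[0,0,1,0,0,0],[0,0,1,0,0,0],[0,0,1,0,0,0],[0,0,0,0,0,0],[0,0,0,0,0,0],[0,0,0,0,0,0],[0,0,0,0,0,0],[0,0,0,0,0,0],[0,0,0,0,0,0],[0,0,0,0,0,0]]'
```

```text
time: 50.0
tcp_pos: [0.6247, 0.0063, 0.1398]
orientation: [0.045, -3.137, 0.003]
contact_force: [-5.4, -5.6, -1.6]
grip_width: 0.22
gripper_force: 60.0
time: 51.25
tcp_pos: [0.6249, 0.0062, 0.1389]
orientation: [0.045, -3.139, 0.002]
contact_force: [-11.7, -5.4, 17.1]
grip_width: 0.219
gripper_force: 62.6
```

```bash
python3 -m handwheel '[[1,0,-1,0,0,0],[0,0,0,0,0,0],[0,0,0,0,0,0],[0,0,0,0,0,0],[0,0,-15,0,0,0],[0,0,-30,0,0,0],[0,0,-30,0,0,0],[0,0,-30,0,0,0],[0,0,-15,0,0,0],[0,0,0,0,0,0]]' 135 20
python3 - <<'E'
from h import *
c=capture("wrist");S=capture("scene");D=capture("side")
def cap(C):
    h=cv2.cvtColor(C["color"],cv2.COLOR_RGB2HSV);m=cv2.inRange(h,(0,170,110),(6,255,255))|cv2.inRange(h,(174,170,110),(180,255,255))
    n,_,st,ce=cv2.connectedComponentsWithStats(m);i=1+st[1:,4].argmax();return ce[i],st[i]
a,b=cap(S),cap(D);print(a,b,tri([(S,a[0]),(D,b[0])]))
for y in(.126,.0663,.0062):block(c,(.6235,y),.118)
block(S,(.573,.273),.05);block(c,(.573,.273),.05)
block(D,(.428,-.261),.05)
go(.573,.273,.2,np.radians(112))
E
```

```text
time: 52.5
tcp_pos: [0.6262, 0.0082, 0.2594]
orientation: [-0.047, 3.139, 0.0]
contact_force: [-0.8, 0.5, -1.6]
grip_width: 0.473
gripper_force: 0.0
(array([305.50716332, 314.0286533 ]), array([296, 304,  21,  21, 349], dtype=int32)) (array([253.6875, 123.85  ]), array([248, 120,  12,   9,  80], dtype=int32)) [0.67835728 0.29294276 0.13183167]
block c [0.6294 0.1335] flat 5.1 r 0.0196 n 5 res mm [0.3 8.4 7.1 9.1 3.6]
block c [0.6206 0.0662] flat 33.0 r 0.021 n 7 res mm [ 0.4  0.8  0.6 14.4 16.1  0.1  4.5]
block c [0.6248 0.0057] flat 34.3 r 0.024 n 10 res mm [ 2.9  1.5  3.5  3.1 14.   6.9  3.1  3.9  8.4  7.7]
block c [0.5721 0.2727] flat 52.1 r 0.0205 n 5 res mm [0.4 0.2 0.2 0.3 0.7]
block c [0.5728 0.2738] flat 52.0 r 0.021 n 6 res mm [0.2 0.1 2.9 0.2 2.2 0.2]
block c [ 0.4272 -0.2619] flat 7.5 r 0.0206 n 6 res mm [4.1 0.9 0.2 0.2 0.2 0.1]
turn [ 0.    -0.002 -0.354] shift [-50.8 265.   57.1] yaw now 91.7 q7 1.65 tcp [0.6252 0.0083 0.2571]
```

```bash
python3 -m handwheel '[[0,0,0,0,0,-0.118],[0,0,0,0,0,-0.118],[0,0,0,0,0,-0.118],[-9,44,0,0,0,0],[-9,44,0,0,0,0],[-9,44,0,0,0,0],[-8,44,0,0,0,0],[-8,44,0,0,0,0],[-8,45,0,0,0,0],[0,0,0,0,0,0]]'
python3 -m handwheel '[[0,0,20,0,0,0],[0,0,20,0,0,0],[0,0,20,0,0,0],[0,0,20,0,0,0],[0,0,10,0,0,0],[0,0,0,0,0,0],[0,0,0,0,0,0],[0,0,0,0,0,0],[0,0,0,0,0,0],[0,0,0,0,0,0]]'
python3 - <<'E'
from h import *
c=capture("wrist");p=block(c,(.573,.2735),.05)
go(p[0],p[1],.071,np.radians(112))
E
```

```text
time: 53.9
tcp_pos: [0.5714, 0.278, 0.2565]
orientation: [0.61, -3.079, -0.003]
contact_force: [1.0, 0.1, -1.0]
grip_width: 0.472
gripper_force: 0.0
time: 55.15
tcp_pos: [0.5737, 0.2731, 0.1686]
orientation: [-0.6, 3.083, 0.0]
contact_force: [-0.7, -0.7, 0.2]
grip_width: 0.467
gripper_force: 0.0
block c [0.5729 0.2741] flat 52.4 r 0.0211 n 6 res mm [0.3 0.2 0.4 0.5 2.8 2.9]
turn [0. 0. 0.] shift [ 0.4  1.2 97.5] yaw now 112.0 q7 1.53 tcp [0.5737 0.2731 0.1685]
```

```bash
python3 -m handwheel '[[0,1,20,0,0,0],[0,0,20,0,0,0],[0,0,20,0,0,0],[0,0,20,0,0,0],[0,0,16,0,0,0],[0,0,0,0,0,0],[0,0,0,0,0,0],[0,0,0,0,0,0],[0,0,0,0,0,0],[0,0,0,0,0,0]]'
python3 -m handwheel '[[0,0,0,0,0,0],[0,0,0,0,0,0],[0,0,0,0,0,0],[0,0,0,0,0,0],[0,0,0,0,0,0],[0,0,0,0,0,0],[0,0,0,0,0,0],[0,0,0,0,0,0],[0,0,0,0,0,0],[0,0,0,0,0,0]]' 255 60
python3 -m handwheel '[[0,0,-10,0,0,0],[0,0,-20,0,0,0],[0,0,-30,0,0,0],[0,0,-30,0,0,0],[0,0,-30,0,0,0],[0,0,-30,0,0,0],[0,0,-30,0,0,0.117],[0,0,-20,0,0,0.117],[0,0,0,0,0,0.117],[0,0,0,0,0,0]]'
python3 - <<'E'
from h import *
go(.560,.092,.26,.0316+np.pi/2)
E
```

```text
time: 56.45
tcp_pos: [0.5735, 0.274, 0.0727]
orientation: [-0.6, 3.083, 0.0]
contact_force: [0.3, 0.5, 0.8]
grip_width: 0.473
gripper_force: 0.0
time: 57.7
tcp_pos: [0.5734, 0.2741, 0.0725]
orientation: [-0.6, 3.084, 0.0]
contact_force: [-1.9, 1.3, 5.3]
grip_width: 0.218
gripper_force: 58.9
time: 58.95
tcp_pos: [0.573, 0.2737, 0.2723]
orientation: [0.053, -3.141, 0.001]
contact_force: [-0.1, 0.2, -2.1]
grip_width: 0.22
gripper_force: 58.8
turn [-0.001 -0.     0.002] shift [  18.8 -181.2   12.3] yaw now 91.9 q7 1.21 tcp [0.573  0.2737 0.2723]
```

```bash
python3 -m handwheel '[[3,-36,0,0,0,0.002],[4,-36,0,0,0,0],[4,-36,0,0,0,0],[4,-36,0,0,0,0],[4,-35,0,0,0,0],[0,0,0,0,0,0],[0,0,25,0,0,0],[0,0,25,0,0,0],[0,0,25,0,0,0],[0,0,25,0,0,0]]'
python3 -m handwheel '[[0,0,20,0,0,0],[0,0,10,0,0,0],[0,0,0,0,0,0],[0,0,0,0,0,0],[0,0,0,0,0,0],[0,0,0,0,0,0],[0,0,0,0,0,0],[0,0,0,0,0,0],[0,0,0,0,0,0],[0,0,0,0,0,0]]'
python3 - <<'E'
from h import *
go(.560,.0942,.125,.0316+np.pi/2)
E
```

```text
time: 60.2
tcp_pos: [0.5598, 0.0953, 0.1712]
orientation: [0.054, -3.14, -0.0]
contact_force: [-0.1, 0.5, -2.3]
grip_width: 0.225
gripper_force: 59.3
time: 61.45
tcp_pos: [0.56, 0.0944, 0.1423]
orientation: [0.049, -3.141, 0.0]
contact_force: [-0.7, 0.5, -3.8]
grip_width: 0.221
gripper_force: 59.2
turn [-0. -0. -0.] shift [-0.  -0.2 17.3] yaw now 91.8 q7 1.53 tcp [0.56   0.0944 0.1423]
```

```bash
python3 -m handwheel '[[0,0,10,0,0,0],[0,0,7,0,0,0],[0,0,1,0,0,0],[-2,0,0,0,0,0],[-2,0,0,0,0,0],[-2,0,0,0,0,0],[-2,0,0,0,0,0],[-1,0,0,0,0,0],[0,0,0,0,0,0],[0,0,0,0,0,0]]'
python3 -m handwheel '[[-1,0,0,0,0,0],[-1,0,0,0,0,0],[-1,0,0,0,0,0],[-1,0,0,0,0,0],[0,0,0,0,0,0],[0,0,0,0,0,0],[0,0,0,0,0,0],[0,0,0,0,0,0],[0,0,0,0,0,0],[0,0,0,0,0,0]]'
```

```text
time: 62.7
tcp_pos: [0.5687, 0.0946, 0.1242]
orientation: [0.049, -3.141, 0.0]
contact_force: [-1.9, -0.4, -2.6]
grip_width: 0.221
gripper_force: 59.3
time: 63.95
tcp_pos: [0.5693, 0.0944, 0.1239]
orientation: [0.049, -3.134, 0.001]
contact_force: [-15.3, -2.3, 6.8]
grip_width: 0.217
gripper_force: 60.6
```

```bash
python3 -m handwheel '[[2,0,0,0,0,0],[0,0,1,0,0,0],[0,0,1,0,0,0],[0,0,1,0,0,0],[0,0,0,0,0,0],[0,0,0,0,0,0],[0,0,0,0,0,0],[0,0,0,0,0,0],[0,0,0,0,0,0],[0,0,0,0,0,0]]'
python3 -m handwheel '[[1,0,-1,0,0,0],[0,0,0,0,0,0],[0,0,0,0,0,0],[0,0,0,0,0,0],[0,0,-15,0,0,0],[0,0,-30,0,0,0],[0,0,-30,0,0,0],[0,0,-30,0,0,0],[0,0,-30,0,0,0],[0,0,0,0,0,0]]' 150 20
python3 - <<'E'
from h import *
c=capture("wrist");D=capture("side");block(c,(.57,.0945),.1)
block(c,(.428,-.261),.05);block(D,(.428,-.261),.05)
cv2.imwrite("pics/w5.png",c["color"][:,:,::-1])
go(.4285,-.2605,.2,np.radians(67.5));go(.4285,-.2605,.2,np.radians(127.5))
E
```

```text
time: 65.2
tcp_pos: [0.5691, 0.0944, 0.1225]
orientation: [0.049, -3.138, -0.0]
contact_force: [-12.7, -1.9, 17.9]
grip_width: 0.225
gripper_force: 62.1
time: 66.45
tcp_pos: [0.5713, 0.0947, 0.2606]
orientation: [-0.049, 3.136, 0.002]
contact_force: [-0.0, 0.0, -1.0]
grip_width: 0.414
gripper_force: 0.0
block c [0.5682 0.0945] flat 32.0 r 0.0212 n 6 res mm [0.2 0.3 0.5 0.7 2.2 2. ]Traceback (most recent call last):
  File "<stdin>", line 3, in <module>
  File "h.py", line 35, in block
    hull=cv2.convexHull(max(cs,key=cv2.contourArea))
                        ~~~^^^^^^^^^^^^^^^^^^^^^^^^
ValueError: max() iterable argument is empty
```

Run:
```python
from h import *
D=capture("side");block(D,(.428,-.261),.05)
go(.4285,-.2605,.2,np.radians(67.5))
```

```text
block c [ 0.4272 -0.262 ] flat 7.4 r 0.0205 n 6 res mm [4.4 0.8 0.3 0.3 0.3 0.1]
turn [-0.    -0.     0.424] shift [  -5.5 -382.2   57.2] yaw now 91.8 q7 1.49 tcp [0.5696 0.0947 0.2572]
```

```bash
python3 -m handwheel '[[0,0,0,0,0,0.141],[0,0,0,0,0,0.141],[0,0,0,0,0,0.142],[-1,-42,0,0,0,0],[-1,-42,0,0,0,0],[-1,-42,0,0,0,0],[-1,-42,0,0,0,0],[-1,-43,0,0,0,0],[-1,-43,0,0,0,0],[0,-43,0,0,0,0]]' 135 20
python3 -m handwheel '[[0,-43,0,0,0,0],[0,-42,0,0,0,0],[0,0,20,0,0,0],[0,0,20,0,0,0],[0,0,20,0,0,0],[0,0,20,0,0,0],[0,0,0,0,0,0],[0,0,0,0,0,0],[0,0,0,0,0,0],[0,0,0,0,0,0]]'
python3 - <<'E'
from h import *
c=capture("wrist");p=block(c,(.4285,-.2605),.05)
go(p[0],p[1],.0725,np.radians(67.5))
E
```

```text
time: 67.85
tcp_pos: [0.4608, -0.183, 0.2566]
orientation: [-0.613, -3.08, 0.0]
contact_force: [1.9, 0.5, 0.5]
grip_width: 0.471
gripper_force: 0.0
time: 69.1
tcp_pos: [0.4295, -0.2605, 0.1779]
orientation: [0.613, 3.08, -0.0]
contact_force: [0.4, 0.0, 0.5]
grip_width: 0.472
gripper_force: 0.0
block c [ 0.4291 -0.2607] flat 6.9 r 0.021 n 6 res mm [0.3 0.3 0.3 0.6 2.7 2.9]
turn [ 0.     0.001 -0.   ] shift [  0.3  -0.3 105.2] yaw now 67.5 q7 1.91 tcp [ 0.4295 -0.2605  0.1777]
```

```bash
python3 -m handwheel '[[0,0,20,0,0,0],[0,0,20,0,0,0],[0,0,20,0,0,0],[0,0,20,0,0,0],[0,0,20,0,0,0],[0,0,5,0,0,0],[0,0,0,0,0,0],[0,0,0,0,0,0],[0,0,0,0,0,0],[0,0,0,0,0,0]]'
python3 -m handwheel '[[0,0,0,0,0,0],[0,0,0,0,0,0],[0,0,0,0,0,0],[0,0,0,0,0,0],[0,0,0,0,0,0],[0,0,0,0,0,0],[0,0,0,0,0,0],[0,0,0,0,0,0],[0,0,0,0,0,0],[0,0,0,0,0,0]]' 255 60
python3 -m handwheel '[[0,0,-10,0,0,0],[0,0,-20,0,0,0],[0,0,-30,0,0,0],[0,0,-30,0,0,0],[0,0,-30,0,0,0],[0,0,-30,0,0,0],[0,0,-30,0,0,-0.141],[0,0,-20,0,0,-0.141],[0,0,0,0,0,-0.142],[0,0,0,0,0,0]]'
python3 - <<'E'
from h import *
go(.560,.030,.26,.0316+np.pi/2)
E
```

```text
time: 70.4
tcp_pos: [0.4295, -0.2605, 0.0727]
orientation: [0.613, 3.081, -0.0]
contact_force: [-0.1, 0.1, -0.3]
grip_width: 0.472
gripper_force: 0.0
time: 71.65
tcp_pos: [0.4294, -0.2606, 0.0725]
orientation: [0.613, 3.081, -0.0]
contact_force: [-0.1, 0.1, 5.2]
grip_width: 0.219
gripper_force: 58.6
time: 72.9
tcp_pos: [0.4289, -0.2603, 0.2726]
orientation: [0.047, -3.141, -0.0]
contact_force: [-0.2, -0.1, -2.7]
grip_width: 0.222
gripper_force: 59.0
turn [ 0.    -0.    -0.001] shift [-140.3  286.    12.6] yaw now 91.7 q7 2.21 tcp [ 0.4289 -0.2603  0.2726]
```

```bash
python3 -m handwheel '[[-20,41,0,0,0,0],[-20,41,0,0,0,0],[-20,41,0,0,0,0],[-20,41,0,0,0,0],[-20,41,0,0,0,0],[-20,41,0,0,0,0],[-20,40,0,0,0,0],[0,0,0,0,0,0],[0,0,25,0,0,0],[0,0,25,0,0,0]]'
python3 -m handwheel '[[0,0,25,0,0,0],[0,0,25,0,0,0],[0,0,20,0,0,0],[0,0,10,0,0,0],[0,0,0,0,0,0],[0,0,0,0,0,0],[0,0,0,0,0,0],[0,0,0,0,0,0],[0,0,0,0,0,0],[0,0,0,0,0,0]]'
python3 - <<'E'
from h import *
go(.561,.031,.125,.0316+np.pi/2)
E
```

```text
time: 74.15
tcp_pos: [0.5598, 0.0289, 0.2215]
orientation: [0.043, -3.141, 0.001]
contact_force: [-0.4, 0.1, -3.8]
grip_width: 0.226
gripper_force: 59.5
time: 75.4
tcp_pos: [0.5603, 0.0298, 0.1424]
orientation: [-0.049, 3.141, -0.0]
contact_force: [-0.9, 0.3, -3.1]
grip_width: 0.222
gripper_force: 59.3
turn [-0.  0. -0.] shift [-0.7  1.2 17.4] yaw now 91.8 q7 1.65 tcp [0.5603 0.0298 0.1424]
```

```bash
python3 -m handwheel '[[0,0,10,0,0,0],[0,0,7,0,0,0],[0,1,1,0,0,0],[-2,1,0,0,0,0],[-2,1,0,0,0,0],[-2,1,0,0,0,0],[-2,0,0,0,0,0],[-2,0,0,0,0,0],[0,0,0,0,0,0],[0,0,0,0,0,0]]'
python3 -m handwheel '[[-1,0,0,0,0,0],[-1,0,0,0,0,0],[-1,0,0,0,0,0],[-1,0,0,0,0,0],[0,0,0,0,0,0],[0,0,0,0,0,0],[0,0,0,0,0,0],[0,0,0,0,0,0],[0,0,0,0,0,0],[0,0,0,0,0,0]]'
```

```text
time: 76.65
tcp_pos: [0.5702, 0.034, 0.1243]
orientation: [0.049, -3.141, 0.0]
contact_force: [-0.1, -0.6, -2.6]
grip_width: 0.223
gripper_force: 59.4
time: 77.9
tcp_pos: [0.5712, 0.0343, 0.1239]
orientation: [0.049, -3.135, -0.0]
contact_force: [-10.2, 1.1, 4.6]
grip_width: 0.221
gripper_force: 60.5
```

```bash
python3 -m handwheel '[[2,0,0,0,0,0],[0,0,1,0,0,0],[0,0,1,0,0,0],[0,0,1,0,0,0],[0,0,0,0,0,0],[0,0,0,0,0,0],[0,0,0,0,0,0],[0,0,0,0,0,0],[0,0,0,0,0,0],[0,0,0,0,0,0]]'
python3 -m handwheel '[[1,0,-1,0,0,0],[0,0,0,0,0,0],[0,0,0,0,0,0],[0,0,0,0,0,0],[0,0,-15,0,0,0],[0,0,-30,0,0,0],[0,0,-30,0,0,0],[0,0,-30,0,0,0],[0,0,-30,0,0,0],[0,0,0,0,0,0]]' 150 20
python3 - <<'E'
from h import *
c=capture("wrist");block(c,(.571,.0345),.1);block(c,(.57,.0945),.1)
cv2.imwrite("pics/w5.png",c["color"][:,:,::-1])
go(.578,-.1295,.112,.0316+np.pi/2)
E
```

```text
time: 79.15
tcp_pos: [0.571, 0.0343, 0.1225]
orientation: [0.049, -3.14, -0.001]
contact_force: [-11.2, 0.9, 17.4]
grip_width: 0.223
gripper_force: 62.2
time: 80.4
tcp_pos: [0.5725, 0.0339, 0.2606]
orientation: [-0.049, 3.136, 0.001]
contact_force: [0.5, 0.1, -0.3]
grip_width: 0.409
gripper_force: 0.0
block c [0.5703 0.0345] flat 32.5 r 0.0216 n 7 res mm [ 0.2  0.7  0.6  1.5 16.   1.3  2.6]
block c [0.568  0.0944] flat 32.3 r 0.021 n 6 res mm [ 0.3  0.2 16.8  0.3  0.2  0.5]
turn [ 0.     0.003 -0.   ] shift [  -1.1 -163.7  147. ] yaw now 91.8 q7 1.6 tcp [0.5717 0.0341 0.259 ]
```

View pics/w5.png

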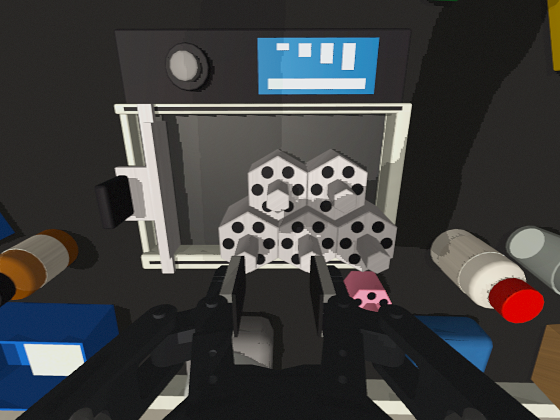

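All five blocks are nested (talls at y≈235 px, shorts at (278,175) and (337,175)). The stop fin is at (115,200). Fetch the stop.

```bash
python3 -m handwheel '[[0,-41,0,0,0,0],[0,-41,0,0,0,0],[0,-41,0,0,0,0],[-1,-41,0,0,0,0],[0,0,25,0,0,0],[0,0,25,0,0,0],[0,0,25,0,0,0],[0,0,25,0,0,0],[0,0,25,0,0,0],[0,0,0,0,0,0]]' 100 20
python3 -m handwheel '[[0,0,15,0,0,0],[0,0,6,0,0,0],[0,0,0,0,0,0],[0,0,0,0,0,0],[0,0,0,0,0,0],[0,0,0,0,0,0],[0,0,0,0,0,0],[0,0,0,0,0,0],[0,0,0,0,0,0],[0,0,0,0,0,0]]' 
python3 -m handwheel '[[0,0,0,0,0,0],[0,0,0,0,0,0],[0,0,0,0,0,0],[0,0,0,0,0,0],[0,0,0,0,0,0],[0,0,0,0,0,0],[0,0,0,0,0,0],[0,0,0,0,0,0],[0,0,0,0,0,0],[0,0,0,0,0,0]]' 255 40
```

```text
time: 81.7
tcp_pos: [0.5757, -0.1294, 0.1303]
orientation: [0.049, -3.137, -0.001]
contact_force: [0.5, -0.1, 0.4]
grip_width: 0.607
gripper_force: 0.0
time: 82.95
tcp_pos: [0.5773, -0.1298, 0.1113]
orientation: [0.049, -3.141, 0.0]
contact_force: [0.2, 0.4, 0.9]
grip_width: 0.608
gripper_force: 0.0
time: 84.2
tcp_pos: [0.5773, -0.1297, 0.1114]
orientation: [-0.049, 3.141, 0.0]
contact_force: [-1.1, 1.6, 4.8]
grip_width: 0.134
gripper_force: 40.2
```

```bash
python3 -m handwheel '[[0,8,0,0,0,0],[0,8,0,0,0,0],[0,8,0,0,0,0],[0,8,0,0,0,0],[0,8,0,0,0,0],[0,8,0,0,0,0],[0,8,0,0,0,0],[0,4,0,0,0,0],[0,0,0,0,0,0],[0,0,0,0,0,0]]' 
python3 -m handwheel '[[0,1,0,0,0,0],[0,1,0,0,0,0],[0,1,0,0,0,0],[0,1,0,0,0,0],[0,0,0,0,0,0],[0,0,0,0,0,0],[0,0,0,0,0,0],[0,0,0,0,0,0],[0,0,0,0,0,0],[0,0,0,0,0,0]]'
python3 -m handwheel '[[0,1,0,0,0,0],[0,0,0,0,0,0],[0,1,0,0,0,0],[0,0,0,0,0,0],[0,0,0,0,0,0],[0,0,0,0,0,0],[0,0,0,0,0,0],[0,0,0,0,0,0],[0,0,0,0,0,0],[0,0,0,0,0,0]]'
```

```text
time: 85.45
tcp_pos: [0.5753, -0.0684, 0.1114]
orientation: [0.05, -3.141, -0.002]
contact_force: [-1.5, 0.1, 6.5]
grip_width: 0.134
gripper_force: 40.5
time: 86.7
tcp_pos: [0.5752, -0.0657, 0.1114]
orientation: [0.049, -3.141, 0.0]
contact_force: [-1.9, -3.8, 5.7]
grip_width: 0.134
gripper_force: 40.4
time: 87.95
tcp_pos: [0.5752, -0.0654, 0.1114]
orientation: [-0.047, 3.141, -0.003]
contact_force: [-0.8, -9.4, 3.5]
grip_width: 0.135
gripper_force: 40.2
```

Snug at -9 N. Release and check before pressing the key.

```bash
python3 -m handwheel '[[0,-1,0,0,0,0],[0,0,0,0,0,0],[0,0,0,0,0,0],[0,0,0,0,0,0],[0,0,-15,0,0,0],[0,0,-30,0,0,0],[0,0,-40,0,0,0],[0,0,-40,0,0,0],[0,0,-40,0,0,0],[0,0,0,0,0,0]]' 120 20
python3 -m handwheel '[[25,0,0,0,0,0],[25,0,0,0,0,0],[25,0,0,0,0,0],[25,0,0,0,0,0],[19,0,0,0,0,0],[0,0,0,0,0,0],[0,0,0,0,0,0],[0,0,0,0,0,0],[0,0,0,0,0,0],[0,0,0,0,0,0]]' 255 20
python3 - <<'E'
from h import *
c=capture("wrist");S=capture("scene");D=capture("side")
for C in(c,S,D):
  for x,y,z in[(.621,.126,.118),(.6225,.0663,.118),(.6249,.0062,.118),(.57,.0945,.1),(.5712,.0344,.1)]:
    try:block(C,(x,y),z)
    except Exception as e:print(e)
r=lambda im:cv2.resize(im[:,:,::-1],(560,420))
s=cv2.resize(S["color"][155:295,200:365,::-1],(400,340),interpolation=cv2.INTER_CUBIC)
w=cv2.resize(c["color"][:,:,::-1],(400,300))
cv2.imwrite("pics/chk.png",np.hstack([s,np.vstack([w,np.zeros((40,400,3),np.uint8)])]))
im=c["color"]
go(.4564,-.0593,.1,.0316+np.pi/2)
print(proj(c,np.array([.4564,-.0593,.077])))
E
```

```text
time: 89.2
tcp_pos: [0.5767, -0.0653, 0.2805]
orientation: [-0.048, 3.134, -0.0]
contact_force: [-0.0, 0.2, -0.1]
grip_width: 0.53
gripper_force: 0.0
time: 90.45
tcp_pos: [0.4565, -0.0685, 0.2762]
orientation: [0.049, -3.141, 0.0]
contact_force: [-0.3, 0.3, -0.5]
grip_width: 0.0
gripper_force: 0.0
block c [0.6204 0.1252] flat 29.0 r 0.0217 n 8 res mm [ 0.3  0.9 14.5  1.5  2.2 11.2  1.9 12.6]
block c [0.6208 0.0662] flat 31.5 r 0.021 n 4 res mm [ 0.4  0.7  0.7 16.4]
few 0
block c [0.568  0.0944] flat 32.3 r 0.0214 n 7 res mm [12.1  0.5  0.7 16.6  0.4  0.5  0.5]
block c [0.5701 0.0341] flat 32.1 r 0.0211 n 6 res mm [ 0.2  0.2  0.1  0.7 16.9  0.3]
block c [0.6187 0.124 ] flat 33.1 r 0.0207 n 8 res mm [15.2 12.6  1.1 10.2  1.5  0.5  0.7  0.5]
block c [0.6208 0.0652] flat 32.0 r 0.0209 n 9 res mm [16.3  0.7  7.2  0.5  0.4 16.6  1.1  1.3 16.8]
block c [0.6238 0.005 ] flat 33.6 r 0.0208 n 9 res mm [13.   5.3  1.   0.9  1.4 15.6  1.1  1.2 17.4]
block c [0.5803 0.0902] flat 1.4 r 0.0256 n 9 res mm [11.4  5.   0.5  2.6 14.7  1.1 11.   7.9 12.3]
block c [0.5777 0.0483] flat 49.0 r 0.0239 n 6 res mm [ 4.7 10.1  9.1 15.1  1.2  2.8]
few 0
few 3
block c [0.6224 0.0055] flat 31.9 r 0.022 n 7 res mm [11.3 14.4  1.8  1.9  1.7  0.4  0.3]
few 0
block c [0.5685 0.0322] flat 32.3 r 0.0208 n 5 res mm [0.4 0.2 0.3 0.1 0.2]
turn [-0. -0. -0.] shift [ -0.3   9.2 176.3] yaw now 91.8 q7 1.76 tcp [ 0.4564 -0.0685  0.2763]
[285.1736598 183.3308025]
```

View pics/chk.png

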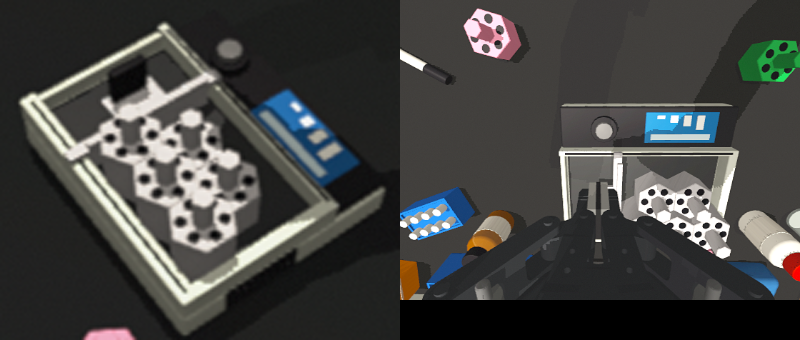

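The picture shows the row nested, the stop plate against the third tall, and the key at the predicted pixel (285,183). Press it.

```bash
python3 -m handwheel '[[0,9,30,0,0,0],[0,0,30,0,0,0],[0,0,30,0,0,0],[0,0,30,0,0,0],[0,0,30,0,0,0],[0,0,25,0,0,0],[0,0,6,0,0,0],[0,0,0,0,0,0],[0,0,0,0,0,0],[0,0,0,0,0,0]]'
python3 -c "from h import *;go(.4564,-.0593,.0825)"
```

```text
time: 91.85
tcp_pos: [0.4566, -0.0595, 0.0961]
orientation: [-0.049, 3.14, -0.0]
contact_force: [-0.3, 0.1, -0.1]
grip_width: 0.002
gripper_force: 0.0
turn [-0.     0.001  0.   ] shift [ 0.1  0.2 13.6] yaw now 91.8 q7 1.88 tcp [ 0.4566 -0.0595  0.0961]
```

```bash
python3 -m handwheel '[[0,0,5,0,0,0],[0,0,3,0,0,0],[0,0,2,0,0,0],[0,0,1,0,0,0],[0,0,1,0,0,0],[0,0,1,0,0,0],[0,0,1,0,0,0],[0,0,0,0,0,0],[0,0,0,0,0,0],[0,0,0,0,0,0]]'
```

```text
time: 93.1
tcp_pos: [0.4569, -0.0596, 0.0849]
orientation: [-0.048, 3.137, 0.002]
contact_force: [-12.8, 1.7, 71.7]
grip_width: 0.004
gripper_force: 35.7
```

```bash
python3 -m handwheel '[[0,0,-2,0,0,0],[0,0,-2,0,0,0],[0,0,0,0,0,0],[0,0,0,0,0,0],[0,0,0,0,0,0],[0,0,0,0,0,0],[0,0,0,0,0,0],[0,0,0,0,0,0],[0,0,0,0,0,0],[0,0,0,0,0,0]]'
python3 -m handwheel '[[0,0,-2,0,0,0],[0,0,0,0,0,0],[0,0,0,0,0,0],[0,0,0,0,0,0],[0,0,0,0,0,0],[0,0,0,0,0,0],[0,0,0,0,0,0],[0,0,0,0,0,0],[0,0,0,0,0,0],[0,0,0,0,0,0]]'
```

```text
time: 94.35
tcp_pos: [0.4567, -0.0595, 0.0859]
orientation: [-0.049, 3.14, 0.0]
contact_force: [-0.4, 1.3, 14.7]
grip_width: 0.003
gripper_force: 7.1
time: 95.6
tcp_pos: [0.456, -0.0596, 0.0873]
orientation: [0.049, -3.141, 0.0]
contact_force: [2.4, 0.1, 4.2]
grip_width: 0.003
gripper_force: 2.0
```

The spring-like 4 N at partial travel and the hard stop 1.4 mm below it show that the key was fully down. Retract, check, then hand in.

```bash
python3 -m handwheel '[[0,0,-5,0,0,0],[0,0,-20,0,0,0],[0,0,-40,0,0,0],[0,0,-40,0,0,0],[0,0,-40,0,0,0],[0,0,-40,0,0,0],[0,0,0,0,0,0],[0,0,0,0,0,0],[0,0,0,0,0,0],[0,0,0,0,0,0]]'
python3 - <<'E'
from h import *
c=capture("wrist")
for x,y,z in[(.621,.126,.118),(.6225,.0663,.118),(.57,.0945,.1),(.5712,.0344,.1)]:block(c,(x,y),z)
S=capture("scene");cv2.imwrite("pics/fin.png",cv2.resize(S["color"][100:360,150:450,::-1],None,fx=2,fy=2))
E
```

```text
time: 96.85
tcp_pos: [0.4555, -0.0595, 0.2715]
orientation: [0.049, -3.139, 0.0]
contact_force: [-0.2, 0.2, -0.9]
grip_width: -0.003
gripper_force: 0.0
block c [0.6182 0.1261] flat 33.1 r 0.0203 n 7 res mm [ 0.4  0.9 16.2  0.9  1.5 19.5  1.5]
few 3
block c [0.568  0.0944] flat 32.1 r 0.0213 n 7 res mm [13.4  0.3  0.7  0.5  0.5 16.6  0.5]
block c [0.5715 0.0359] flat 36.0 r 0.0227 n 6 res mm [ 0.7  1.4 13.5  3.   4.   2.2]
```

View pics/fin.png

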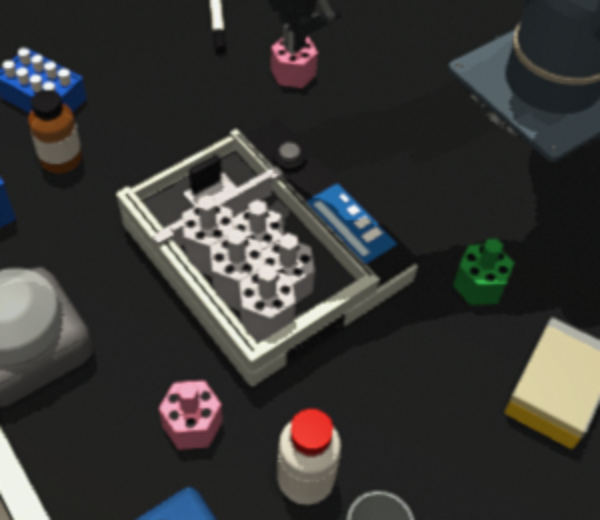

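The row is intact, the key is up at (290,152), and all bystanders stand.

```bash
python3 -c "
from rig import *
print(sign_off())"
```

```text
the job is handed in; nothing more can be done
None
```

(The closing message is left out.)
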